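Level pocket stack in the entrance tray

TASK

Clear the entrance shelf by stacking three pocket things in the ceramic tray: take the tapered power bank off its sloping charging stand and lay it flat, underside down, in the middle of the tray, then set the tapered earbud case centrally on it the way round that makes the case's upper face level, and last lay the key fob flat on the middle of the case. Set each thing down and let go of it, never letting it drop, and leave the phone, the tin and the bottle where they are.

Things in the scene. Friction and masses are not known exactly. Their poses are not given: they have to be found in the camera images.
- power_bank: Grey wedge-shaped power bank, 90 long (x), 56 wide (y, parallel sides to grip), 34 thick at the -x end tapering evenly to 18 at the +x end (26 mid, slope 16 in 90 = 10.1 deg); 0.19 kg. Origin: middle of the flat underside, z the normal from underside to upper face. Starts with its underside on the stand's 35 deg slope, thick end down against the lip, centred across the stand.
- earbud_case: White wedge-shaped earbud case, 64 long (x), 46 wide (y), 26.4 thick at the -x end tapering evenly to 15 at the +x end (20.7 mid, the power bank's 10.1 deg slope); 0.06 kg. Corners rounded in plan, grey seam along the sides, small metal tab on the thick end. Origin: middle of the flat underside, z up. Starts underside down on the shelf, turned any of many ways.
- case_top (a point): Middle of the earbud case's sloping upper face; its z is the outward normal of that face, its x runs down the face to the thin end, its y is the case's y.
- key_fob: Aluminium key fob, a flat bar 50 by 32 by 14 thick with a narrower tongue 18 wide and 9 thick at its +x end (59 long over all, from x = -28 to +31), 0.055 kg. Origin: on the underside at 3 from the middle of the bar towards the tongue; x lengthwise, y across the 32 width, z up. Starts flat on the shelf.
- tray: Fixed blue-glazed ceramic tray, 180 (x) by 150 (y) and 14 high, walls and floor 5 thick (rim 9 above the inner floor). Origin: middle of its underside, on the shelf top.
- stand: Fixed white charging stand, foot 100 by 60. A 44 wide plate slopes up at 35 deg towards +x; its face looks up and to -x, which is the side towards the tray. A lip 10 high closes the low end (x = -45, z = 22). The power bank lies on it, overhanging 6 each side, its origin at x = -8, z = 48. Origin: underside of the foot, on the shelf top.
- phone: Bystander: black phone face-down, 150 by 72 by 8, lying loose on the shelf. Origin: middle of its underside.
- polish_tin: Bystander: round steel tin, 72 diameter, 24 high, loose. Origin: middle of its underside.
- spray_bottle: Bystander: clear capped bottle, 42 diameter, 110 high, loose and easily tipped. Origin: middle of its underside.
- shelf: Fixed white laminate shelf unit 440 (x) by 1100 (y), 60 high with a closed drawer front towards the robot (not needed); all else stands on its top. Origin: middle of its underside, on the work surface.

How it is judged:
On the way, in this order (a step that is already met when the one before it is completed fails the run):
1. the power bank lies flat in the tray on its underside, released (horizontal distance between power_bank and tray below 0.045 m and z of power_bank in the frame of tray between 0.001 and 0.01 m and angle between power_bank's own z axis and vertical below 0.06 rad and contact force between the fingers and power_bank below 0.05 N and linear speed of power_bank below 0.02 m/s), for 0.2 s.
2. the earbud case rests on the power bank, its upper face level, released (all of step 1 and x of earbud_case in the frame of power_bank between -0.026 and 0.026 m and y of earbud_case in the frame of power_bank between -0.016 and 0.016 m and contact force between earbud_case and power_bank above 0.1 N and angle between case_top's own z axis and vertical below 0.08 rad and contact force between the fingers and earbud_case below 0.05 N and linear speed of earbud_case below 0.02 m/s), for 0.2 s.
At the end, for the whole second after the job is handed in: Power bank underside-down in the tray (flat to 0.06 rad, within 45 mm of its middle); earbud case on it (within 26 mm along, 16 across), upper face level to 0.08 rad; fob flat (0.12 rad) on the case (within 22 mm along, 16 across). All released, at rest (all of step 2 and x of key_fob in the frame of case_top between -0.022 and 0.022 m and y of key_fob in the frame of case_top between -0.016 and 0.016 m and z of key_fob in the frame of case_top between -0.004 and 0.006 m and contact force between key_fob and earbud_case above 0.05 N and angle between key_fob's own z axis and vertical below 0.12 rad and contact force between the fingers and key_fob below 0.05 N and linear speed of key_fob below 0.02 m/s); the robot touches nothing.
It fails at once if the phone, tin or bottle is moved by more than 20 mm, or the bottle tipped (distance of any of phone, polish_tin, spray_bottle from where it was at the start of the episode above 0.02 m or angle between spray_bottle's own z axis and vertical above 0.3 rad).
It fails at once if the power bank, the earbud case or the key fob is dropped (moves faster than 0.5 m/s with no finger on it) ((linear speed of power_bank above 0.5 m/s and contact force between the fingers and power_bank below 0.05 N) or (linear speed of earbud_case above 0.5 m/s and contact force between the fingers and earbud_case below 0.05 N) or (linear speed of key_fob above 0.5 m/s and contact force between the fingers and key_fob below 0.05 N)).
It also fails if it takes over 67 s, if anything falls off the work surface, if the arm or the gripper's body presses on something with over 40 N, if the wrist force passes 120 N, or if a joint passes its speed limit or range.

ROBOT

A 7-joint arm with a two-finger parallel gripper is mounted at the origin on the work surface. World frame = base frame: x ahead of the robot, y to its left, z up, the work surface at z = 0. Lengths are in m, angles in rad, forces in N, time in s.
With the tool pointing down it reaches from about 0.4 to 0.85 m from the base axis. Payload 4.5 kg.
Tool frame: the origin (TCP) lies midway between the tips of the shut fingers; the grasp point (between the pads) lies 19 mm behind it; z points along the fingers, y is the direction in which the jaws open and shut (so a half turn about z gives the same grasp; the last joint's range is limited). The gripper opens to 85 mm and grips with 20 to 120 N. Pads are 22 mm wide; open, the fingers measure 114 mm over their backs; the gripper's body (76 mm by 85 mm) begins 54 mm behind the grasp point. The pads swing forward as they close: fully open they stand 13 mm farther back than shut.
Start: joints at [1.238, 0.689, -0.195, 1.565, 0.157, 0.902, -0.215], TCP at [0.224, -0.583, 0.231] pointing down, gripper open.
Joint ranges: [-3.01, 3.01], [-0.46, 2.08], [-1.47, 1.51], [0.13, 2.56], [-1, 4.14], [0.04, 2.09], [-2.66, 2.66]. Speed limits (rad/s): [2.57, 2.57, 3.14, 3.14, 3.14, 3.14, 3.14].

INTERFACE

Orientations are given as a rotation vector (axis times angle).
In Python, from bench import sensors, cams, robot gives the robot as it stands.
- The arm moves only by the tool send_rows, never from a script. Its argument "increments" is text: rows parted by semicolons, each of 7 numbers parted by spaces: the shift along the tool's x, y, z in cm, then the turn, a rotation vector about the tool's x, y, z in rad, then the gripper's target within -1 to 1 (shut at 1, half-way at 0, fully open at -1). In form: x y z wx wy wz claw; .... A call has 1 to 12 rows; each row is the pose to reach, as a shift and turn from the pose commanded when the call began, along the tool's axes at that moment; what a row does not reach only later rows make up. A row lasts 1/8 s, in which the tool goes at most 62.5 mm and 10.7 degrees, less where a joint would pass 70% of its speed; a pose out of reach is approached as far as the arm can. A call with a gripper value outside its range is refused whole. The fingers move at their own pace and stop on an object; "force" is the grip in N (left out, the last holds). Time passes only in rows, so rows that repeat a pose let the fingers close. It gives the time, the measured TCP pose, the force and the opening at its end, in the units of the state.
- sensors.sense(): the state, without advancing time (a new reading comes with each control period).
- cams.capture(name): name is "side" or "top"; returns a dict with "frame" (384x512x3 uint8, blue, green, red), "K" (3x3 intrinsics, pixels), "k1" (the pictures are not rectified: a ray, as slopes to the right and down, at radius r is drawn at 1 + k1 r^2 times it, then the intrinsics apply), "R" (3x3) and "t" (3): a world point X has camera coordinates R X + t. Camera axes: x right, y down, z forward; pixel columns grow to the right and rows downward; lengths in m; the calibration is good to about 2 mm. A picture is of the moment at which its call begins. There is no depth.
- robot.hand_in(): hands the job in, once; it reports no verdict.
The state is a dict: "time": time; "qpos": joint angles; "joint_velocities": joint speeds; "effort": joint torques, N m; "tool_pos": TCP position; "eef_rot": TCP orientation; "contact_force": force on the tool from outside, world axes, zero at the start; "moment": the same for the moment, N m; "gripper_width": finger opening in m.
Only numpy, scipy, OpenCV 4.12 (cv2) and the standard library are available. Lean on these libraries where they do the work, as an engineer would, in place of code of your own. Each camera call takes 0.05 s, during which the arm holds its last target.

## Working session

There is one attempt and no reset: what is moved stays moved. The work goes in short steps, Python scripts to look and compute and a tool call to move; the robot and the scene stay as the last step left them, time stands still between calls to the robot, and variables do not carry over. Pictures are saved under pics/ and viewed, and the job is handed in when it is done.

Besides the shell and the picture viewer there is one more tool, called after "Emit:" as a command line: name --argument value ..., lists and objects as JSON in quotes. send_rows: Moves the arm, as the interface text tells. Its arguments: {"type":"object","properties":{"increments":{"type":"string"},"force":{"type":"number"}},"required":["increments"]}

```bash
ls; mkdir -p pics
python3 - <<'E'
from bench import sensors,cams
import cv2
s=sensors.sense()
print(s)
for n in("top","side"):
    c=cams.capture(n); cv2.imwrite(f"pics/{n}0.png",c["frame"]); print(n,c["K"],c["k1"],c["R"],c["t"])
E
```

```text
pics
{'time': 0.0, 'qpos': array([ 1.23783161,  0.69001373, -0.19450758,  1.56640879,  0.15732473,
        0.90252043, -0.21509687]), 'joint_velocities': array([ 0.00015152,  0.00079514,  0.00066996,  0.00075602, -0.00126295,
        0.00021982,  0.00137081]), 'effort': array([ 4.09297800e-04, -5.39602089e+01, -1.26678899e+00, -1.58540440e+01,
        9.01096413e-03,  9.38178389e-03, -1.13607666e-05]), 'tool_pos': array([ 0.22381476, -0.58280909,  0.2304481 ]), 'eef_rot': array([-3.08703236e+00, -5.72708793e-01,  8.17180697e-04]), 'contact_force': array([-0.16221365,  0.58890121, -0.32198725]), 'moment': array([-0.06222341, -0.02615014,  0.07160388]), 'gripper_width': 0.0855317795658566}
top [[350.11987714   0.         257.13560845]
 [  0.         350.11987714 191.86879122]
 [  0.           0.           1.        ]] -0.08931572163728356 [[-0.01400788 -0.99984984 -0.01020199]
 [-0.99322961  0.01509041 -0.11518344]
 [ 0.1153201   0.00851945 -0.99329185]] [0.04452822 0.61277079 0.77902531]
side [[355.87670583   0.         255.98246879]
 [  0.         355.87670583 187.18473252]
 [  0.           0.           1.        ]] -0.08112519986371786 [[-0.95643581 -0.29186378 -0.00678833]
 [-0.19985507  0.67151939 -0.71352621]
 [ 0.21281095 -0.68108534 -0.70059565]] [0.58866672 0.17049068 0.96966916]
```

View pics/top0.png

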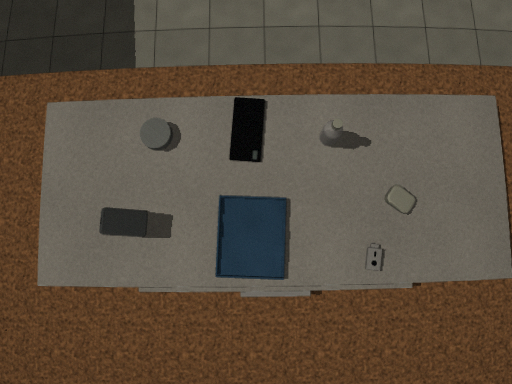

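View pics/side0.png

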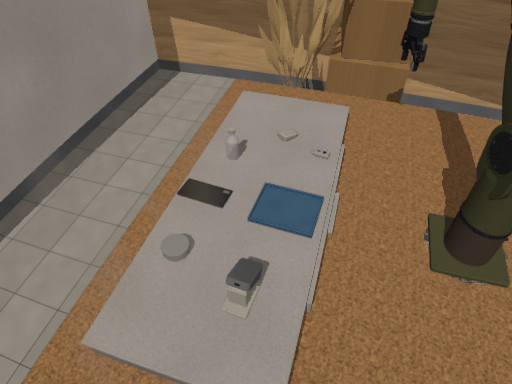

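The top view shows the power bank on its stand at about (125,222), the tray at (252,237), the case at (401,199) and the fob at (374,257). The tin is at (156,133), the phone at (247,129) and the bottle at (333,130). Next I'll enlarge the parts that matter.

```bash
cat > h.py <<'E'
import numpy as np,cv2
from bench import sensors,cams
from scipy.spatial.transform import Rotation as Ro
def proj(c,X):
    X=np.atleast_2d(X); p=X@np.array(c["R"]).T+np.array(c["t"]).ravel()
    s=p[:,:2]/p[:,2:]; r2=(s**2).sum(1,keepdims=True); s=s*(1+c["k1"]*r2)
    K=np.array(c["K"]); return s@K[:2,:2].T+K[:2,2]
def ray(c,uv):
    K=np.array(c["K"]); d=(np.array(uv,float)-K[:2,2])/np.array([K[0,0],K[1,1]]); s=d.copy()
    for _ in range(20): s=d/(1+c["k1"]*(s@s))
    R=np.array(c["R"]); o=-R.T@np.array(c["t"]).ravel(); return o,R.T@np.r_[s,1]
def at(c,uv,z):
    o,d=ray(c,uv); return o+d*(z-o[2])/d[2]
def crop(c,u0,v0,w,h,k,name,gain=1.8,pts=None):
    f=c["frame"][v0:v0+h,u0:u0+w]; f=np.clip(f.astype(float)*gain,0,255).astype(np.uint8)
    f=cv2.resize(f,None,fx=k,fy=k,interpolation=cv2.INTER_CUBIC)
    for i in range(0,w,10):
        cv2.line(f,(i*k,0),(i*k,6 if i%50 else 12),(0,0,255),1)
        if i%20==0: cv2.putText(f,str(u0+i),(i*k,22),0,.4,(0,0,255),1)
    for i in range(0,h,10):
        cv2.line(f,(0,i*k),(6,i*k),(0,0,255),1)
        if i%20==0: cv2.putText(f,str(v0+i),(8,i*k+5),0,.4,(0,0,255),1)
    if pts is not None:
        for pl in pts:
            q=np.round((np.array(pl)-[u0,v0]+.5)*k).astype(int); cv2.polylines(f,[q],False,(0,255,0),1)
    cv2.imwrite("pics/"+name,f)
E
python3 - <<'E'
from h import *
c=cams.capture("top"); s=cams.capture("side")
crop(c,340,170,90,110,5,"t_right.png"); crop(c,90,190,100,60,7,"t_pb.png"); 
crop(s,215,245,60,80,7,"s_pb.png",1.5); crop(s,270,120,70,45,10,"s_right.png",1.5)
for n,uv,z in [("pb",(125,222),.1),("tray",(252,237),.07),("case",(401,199),.08),("fob",(374,257),.074),("tin",(156,133),.084),("bottle",(333,132),.15)]: print(n,at(c,uv,z).round(3))
E
```

```text
pb [0.545 0.321 0.1  ]
tray [0.51  0.048 0.07 ]
case [ 0.587 -0.284  0.08 ]
fob [ 0.461 -0.219  0.074]
tin [0.745 0.262 0.084]
bottle [ 0.721 -0.123  0.15 ]
```

View pics/t_right.png

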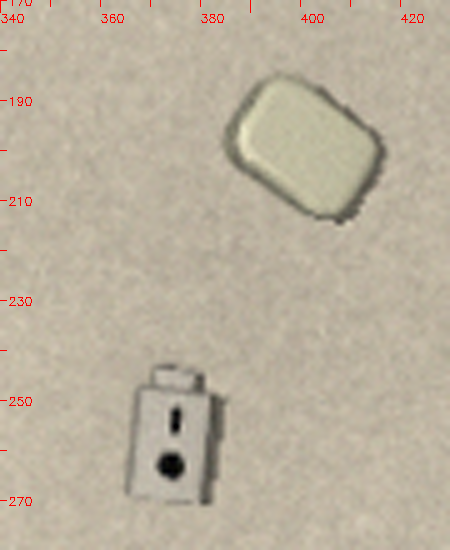

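View pics/t_pb.png

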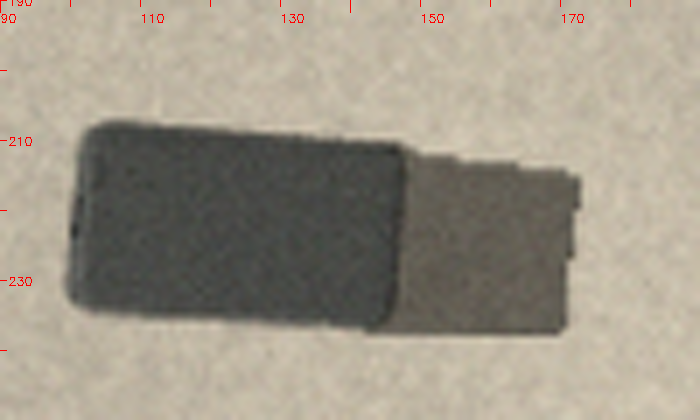

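View pics/s_pb.png

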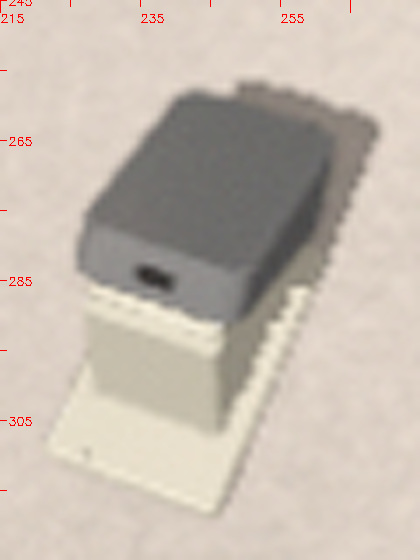

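View pics/s_right.png

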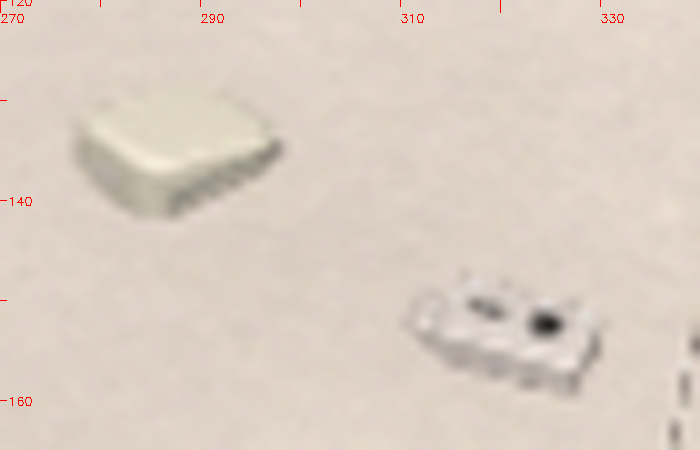

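```bash
cat > m.py <<'E'
from h import *
def wedge(L,W,t0,t1):
    a,b=L/2,W/2
    return np.array([[-a,-b,0],[-a,b,0],[a,b,0],[a,-b,0],[-a,-b,t0],[-a,b,t0],[a,b,t1],[a,-b,t1]])/1e3
PB=wedge(90,56,34,18); CASE=wedge(64,46,26.4,15)
b=np.array([[-28,-16],[22,-16],[22,16],[-28,16]]); 
FOB=np.array([[x,y,z] for z in(0,14) for x,y in b])/1e3
def box(v): return [v[[0,1,2,3,0]],v[[4,5,6,7,4]]]+[v[[i,i+4]] for i in range(4)]
def T(x,y,yaw,v,z=.06):
    return v@Ro.from_euler('z',yaw).as_matrix().T+[x,y,z]
c35,s35=np.cos(np.radians(35)),np.sin(np.radians(35))
RP=np.array([[c35,0,-s35],[0,1,0],[s35,0,c35]])
PBS=PB@RP.T+[-.008,0,.048]
def ov(c,v): return [proj(c,l) for l in box(v)]
E
python3 - <<'E'
from m import *
c=cams.capture("top"); s=cams.capture("side")
f=c["frame"].astype(int)
for p in [(401,199),(395,190),(430,230),(388,203),(374,262),(125,222),(160,230),(252,237)]: print(p,f[p[1]-1:p[1]+2,p[0]-1:p[0]+2].mean((0,1)).round())
g=cv2.GaussianBlur(c["frame"],(3,3),0).astype(int)
m=(g.max(2)<55)
print(g[222,95:180].mean(1).round())
print(g[195:245,125].mean(1).round())
# pb overlay guess
P=[0.545,0.33,np.pi/2-0.05]
for n,cc,a in(("top",c,(90,190,100,60,7)),("side",s,(215,245,60,80,7))): crop(cc,*a,f"ov_pb_{n}.png",1.6,ov(cc,T(*P,PBS)))
for k,yaw in enumerate((np.radians(-127),np.radians(53))):
    crop(s,265,115,50,40,10,f"ov_case_s{k}.png",1.5,ov(s,T(.584,-.28,yaw,CASE)))
E
```

```text
(401, 199) [ 89. 104. 107.]
(395, 190) [ 89. 105. 107.]
(430, 230) [ 88. 100. 104.]
(388, 203) [65. 74. 76.]
(374, 262) [9. 9. 9.]
(125, 222) [40. 42. 41.]
(160, 230) [46. 52. 55.]
(252, 237) [68. 54. 34.]
[ 99.  99.  98.  96.  80.  54.  44.  45.  43.  41.  40.  40.  40.  40.
  40.  41.  41.  41.  41.  41.  40.  41.  42.  41.  41.  40.  40.  39.
  40.  40.  40.  40.  40.  40.  40.  41.  41.  40.  40.  41.  42.  42.
  41.  40.  40.  40.  40.  40.  40.  40.  38.  36.  42.  49.  50.  51.
  52.  52.  52.  52.  53.  54.  53.  51.  50.  51.  52.  52.  52.  52.
  51.  52.  53.  53.  52.  52.  65.  89. 102. 103. 102. 103. 103. 102.
 102.]
[101.  99.  98.  99. 101. 102. 102. 101. 102. 102. 101. 100.  95.  78.
  53.  40.  40.  41.  40.  39.  39.  39.  41.  41.  41.  41.  40.  40.
  41.  41.  40.  40.  40.  40.  40.  40.  40.  40.  40.  45.  61.  82.
  95.  98. 100. 102. 102. 100.  98.  98.]
```

View pics/ov_pb_top.png

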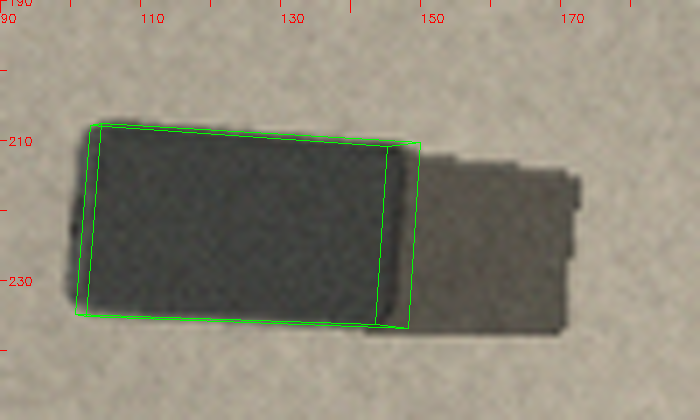

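View pics/ov_pb_side.png

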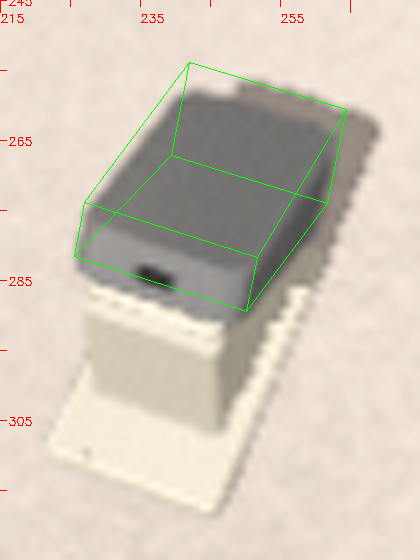

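View pics/ov_case_s0.png

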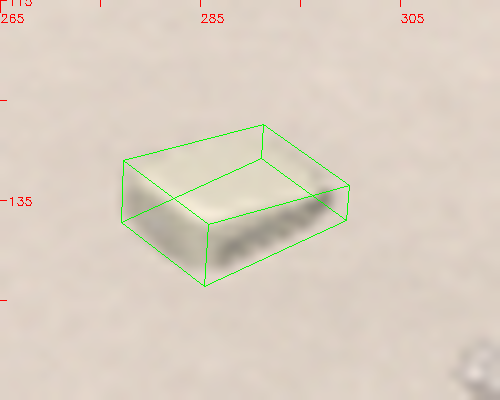

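View pics/ov_case_s1.png

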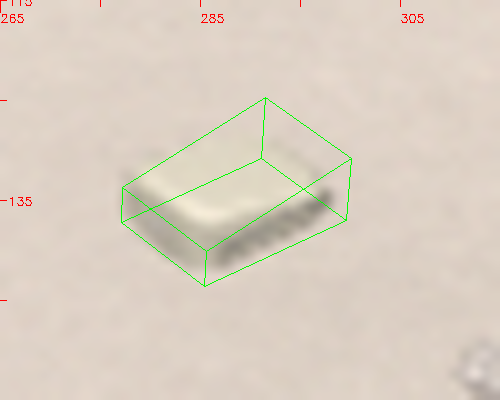

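```bash
cat > fit.py <<'E'
from m import *
from scipy.optimize import minimize
def rast(c,v,shape,roi,sc=4):
    u0,v0,w,h=roi
    q=cv2.convexHull(((proj(c,v)-[u0,v0]+.5)*sc*16).round().astype(np.int32))
    im=np.zeros((h*sc,w*sc),np.uint8); cv2.fillConvexPoly(im,q,255,shift=4)
    return cv2.resize(im,(w,h),interpolation=cv2.INTER_AREA)/255.
def fit(p0,vf,obs):  # obs: list of (cam, roi, softmask)
    def cost(p):
        return sum(((rast(c,vf(p*S),None,r)-m)**2).sum() for c,r,m in obs)
    S=np.array([.002,.002,.04]+[.002]*(len(p0)-3))
    q=minimize(cost,np.array(p0)/S,method='Nelder-Mead',options=dict(initial_simplex=np.array(p0)/S+np.vstack([np.zeros(len(p0)),np.eye(len(p0))*1.5]),xatol=.02,fatol=.05))
    return q.x*S,q.fun
E
python3 - <<'E'
from fit import *
c=cams.capture("top"); s=cams.capture("side")
g=c["frame"].astype(float).mean(2)
roi=(92,198,58,46)
sub=g[198:244,92:150]
# bg 100, pb 40; shadow 52 treated as bg
m=np.clip((100-cv2.GaussianBlur(sub,(3,3),0))/60,0,1); m2=m.copy()
sm=cv2.GaussianBlur(sub,(5,5),1); m2[(sm>46)&(sm<56)&(np.arange(58)[None,:]>52)]=0
P,e=fit([.545,.333,1.52],lambda p:T(p[0],p[1],p[2],PBS),[(c,roi,m2)])
print("stand",P,np.degrees(P[2]),e)
for n,cc,a in(("top",c,(90,190,100,60,7)),("side",s,(215,245,60,80,7))): crop(cc,*a,f"ov2_pb_{n}.png",1.6,ov(cc,T(*P,PBS)))
# fob
sat=c["frame"].astype(float); gg=sat[240:280,355:392]
print((sat[...,2]-sat[...,0])[244:274:3,360:388:2].astype(int))
print((sat[...,2]-sat[...,0])[182:218:3,380:420:2].astype(int))
E
```

```text
stand [0.5456552  0.33318136 1.49923118] 85.8996188843224 26.35958552933701
[[15 14 16 14 13 10 10 11 11 10 12 15 17 16]
 [14 15 15 15 10  8  8  8 10  8  8 16 17 17]
 [16 14 14 11 10 10 12  9 13 12 11  8  9 17]
 [16 18 12 11 10 12 11  4  7 11 11  7 10 14]
 [14 16 14 10  9 12  8  7 11  9 11  8 10 15]
 [15 17 15 10 12 12 12 12 12 12 11  8 16 16]
 [16 15 14  9 11 11  0 -2  6 10 10  9 16 17]
 [14 16 16 10 11 12  8  1  8 11  7  7 17 15]
 [19 15 15 11 12 11 11 11 10 12  6 12 17 15]
 [15 13 14 14 15 15 15 13 17 14 16 16 18 14]]
[[15 14 13 17 16 17 15 15 17 15 16 15 15 16 16 17 16 15 15 15]
 [16 16 16 15 15 15 15 15 14 14 12 17 15 15 16 15 15 16 17 16]
 [16 15 17 15 14 12 16 18 20 18 16 16  8 15 17 16 17 15 15 15]
 [15 16 15 16  8 15 17 17 16 17 16 14 19 16 13 17 15 16 16 17]
 [16 15 15 11 18 20 18 17 17 17 18 17 16 17 20 14 12 17 17 15]
 [15 15 15 13 21 17 19 17 20 18 16 16 17 18 19 19 16 11 11 14]
 [18 16 17 11 19 21 18 17 17 18 18 16 18 16 19 16 18 13 10 17]
 [15 18 17 15 10 15 18 19 18 18 18 17 17 17 16 17 17 11 13 16]
 [17 17 15 17 16 14 10 11 19 17 17 18 17 16 16 16 15  7 16 18]
 [16 17 14 14 16 16 16 17  9 15 17 20 18 18 17 11 11 15 16 18]
 [15 15 17 15 13 16 16 14 18 15 13 10 14 14 10  7 15 16 13 15]
 [17 15 15 14 16 17 16 16 15 14 14 15 14 15 16 14 15 17 16 16]]
```

View pics/ov2_pb_top.png

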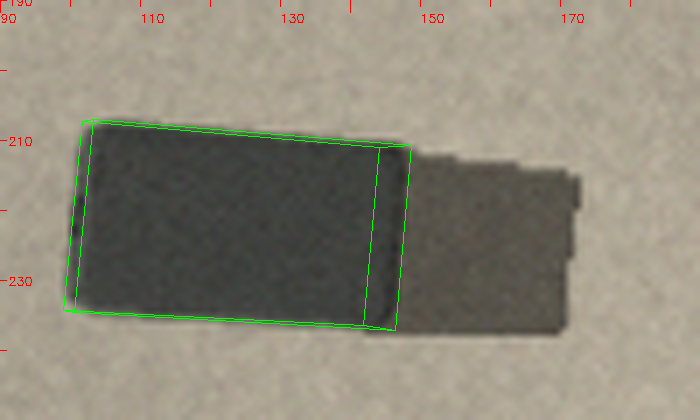

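View pics/ov2_pb_side.png

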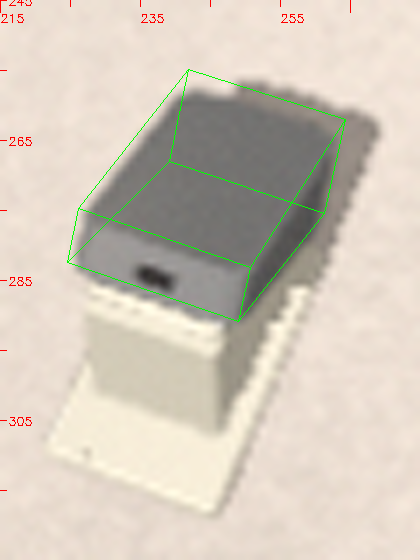

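```bash
cat >> m.py <<'E'
def rr(L,W,r,n=6):
    o=[]
    for k,(sx,sy) in enumerate([(1,1),(-1,1),(-1,-1),(1,-1)]):
        for a in np.linspace(0,np.pi/2,n):
            t=a+k*np.pi/2; o.append([sx*(L/2-r)+r*np.cos(t),sy*(W/2-r)+r*np.sin(t)])
    return np.array(o)/1e3
def caseout(p,r=12):
    q=rr(64,46,r); bot=np.c_[q,0*q[:,0]]; top=np.c_[q,.0207-q[:,0]*11.4/64]
    return T(*p,bot),T(*p,top)
def loop(v): return np.vstack([v,v[:1]])
FT=np.array([[22,-9],[31,-9],[31,9],[22,9]])/1e3
def fobout(p):
    q=np.array([[-28,-16],[22,-16],[22,-9],[31,-9],[31,9],[22,9],[22,16],[-28,16]])/1e3
    return T(*p,np.c_[q,0*q[:,0]]),T(*p,np.c_[q,0*q[:,0]+.014])
E
cat > ovl.py <<'E'
from m import *
import sys
def go(tag,case=None,fob=None,tray=None):
    c=cams.capture("top"); s=cams.capture("side")
    if case is not None:
        for n,cc,a in(("t",c,(375,178,50,45,12)),("s",s,(268,118,40,30,15))): crop(cc,*a,f"{tag}_case_{n}.png",1.7,[proj(cc,loop(v)) for v in caseout(case)])
    if fob is not None:
        for n,cc,a in(("t",c,(355,235,40,45,12)),("s",s,(303,138,36,28,15))): crop(cc,*a,f"{tag}_fob_{n}.png",1.7,[proj(cc,loop(v)) for v in fobout(fob)])
    if tray is not None:
        x,y,w=tray; q=np.array([[-90,-75,14],[-90,75,14],[90,75,14],[90,-75,14]])/1e3
        q0=q.copy(); q0[:,2]=0
        for n,cc,a in(("t",c,(205,185,95,105,5)),("s",s,(240,175,95,70,7))): crop(cc,*a,f"{tag}_tray_{n}.png",1.7,[proj(cc,loop(T(x,y,w,k))) for k in (q,q0)])
E
python3 - <<'E'
from ovl import *
go("a",(.584,-.282,np.radians(-127)),(.462,-.219,-.06),(.510,.048,0.01))
E
python3 - <<'E'
import cv2,numpy as np
def cat(fs,o):
    im=[cv2.imread("pics/"+f) for f in fs]; h=max(i.shape[0] for i in im)
    im=[cv2.copyMakeBorder(i,0,h-i.shape[0],0,4,0) for i in im]; r=np.hstack(im)
    k=min(1,800/r.shape[1],600/r.shape[0]); cv2.imwrite("pics/"+o,cv2.resize(r,None,fx=k,fy=k,interpolation=cv2.INTER_AREA))
cat(["a_tray_t.png","a_tray_s.png"],"a_tray.png")
E
```

```text
(no output)
```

View pics/a_case_t.png

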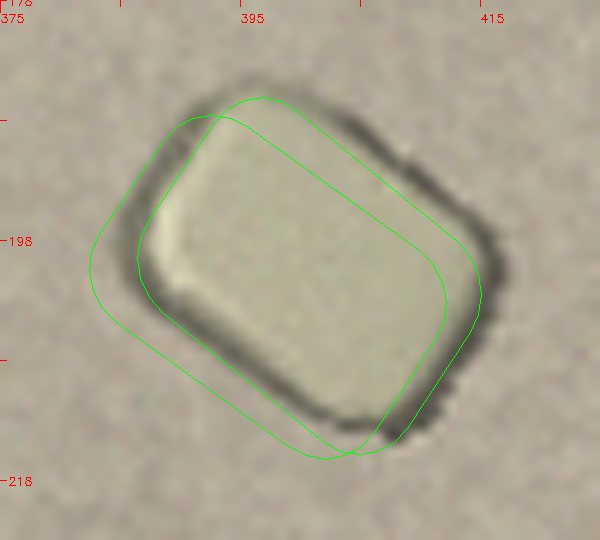

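View pics/a_case_s.png

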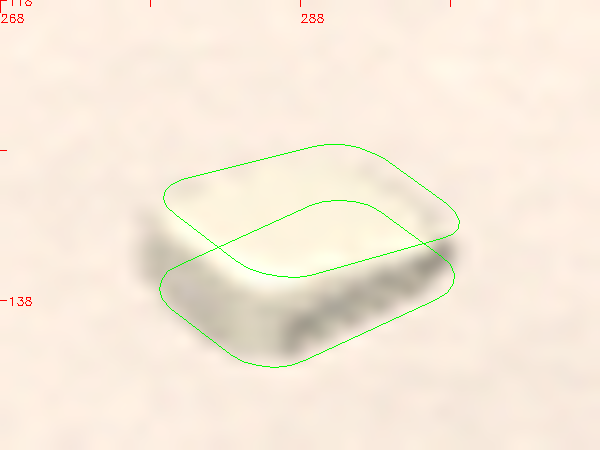

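View pics/a_fob_t.png

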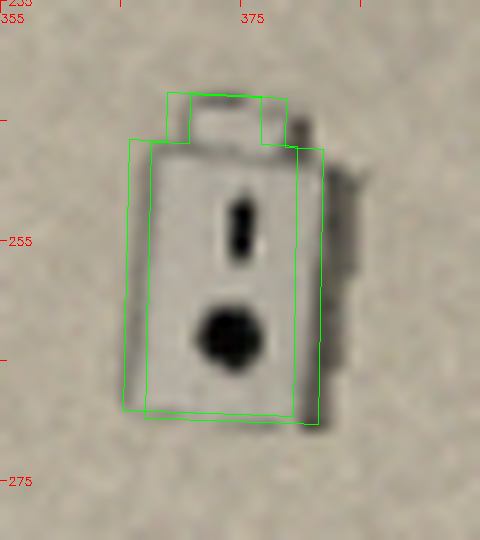

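View pics/a_fob_s.png

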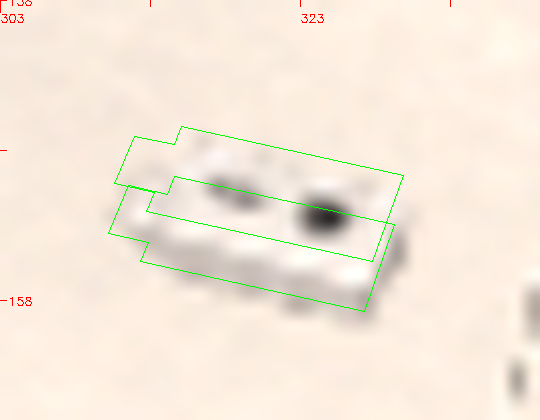

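View pics/a_tray.png

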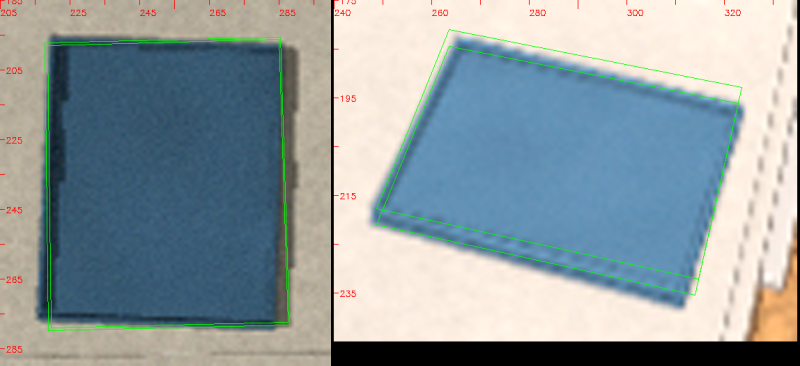

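Run:
```python
from ovl import *
go("b",(.589,-.285,np.radians(-130.5)),(.463,-.2195,-.10),(.512,.0485,-0.035))
import cv2
def cat(fs,o):
    im=[cv2.imread("pics/"+f) for f in fs]; h=max(i.shape[0] for i in im)
    im=[cv2.copyMakeBorder(i,0,h-i.shape[0],0,4,0) for i in im]; r=np.hstack(im)
    k=min(1,800/r.shape[1],600/r.shape[0]); cv2.imwrite("pics/"+o,cv2.resize(r,None,fx=k,fy=k,interpolation=cv2.INTER_AREA))
for n in("tray","case","fob"): cat([f"b_{n}_t.png",f"b_{n}_s.png"],f"b_{n}.png")
```

```text
(no output)
```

View pics/b_tray.png

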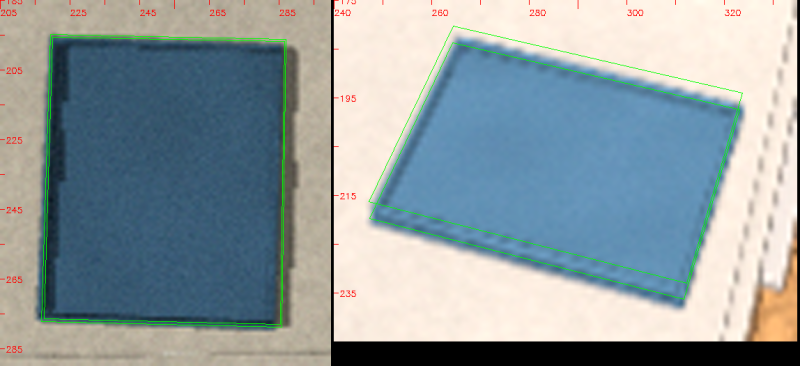

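View pics/b_case.png

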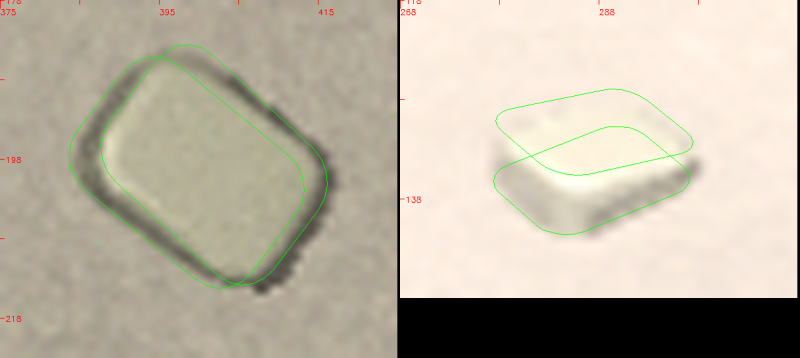

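View pics/b_fob.png

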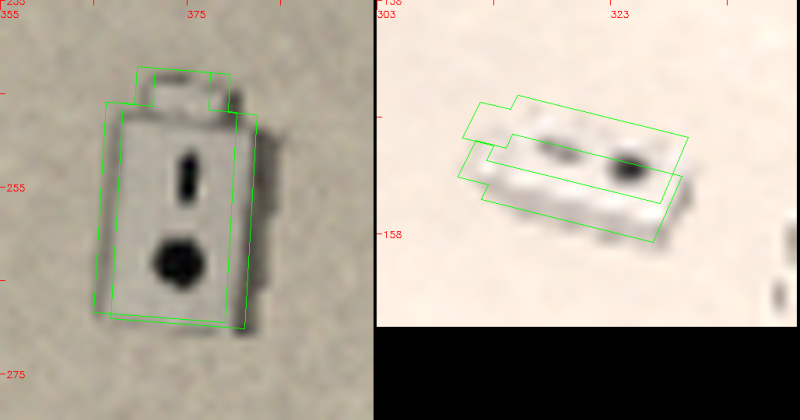

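```bash
cat > plan.py <<'E'
from m import *
STAND=(.5457,.333,1.505)
CASEP=(.588,-.2865,np.radians(-130.5)); FOBP=(.461,-.2195,-.08); TRAY=(.511,.049,-.035)
FL=np.diag([1.,-1,-1])
def tool(yaw,pitch=0): # tool x at yaw, z down; 
    return Ro.from_euler('z',yaw)*Ro.from_euler('y',pitch)*Ro.from_matrix(FL)
def pbstart():
    Rz=Ro.from_euler('z',STAND[2]); Rpb=Rz*Ro.from_matrix(RP)
    return Rz.apply([-.008,0,.048])+[STAND[0],STAND[1],.06],Rpb
def inc(pos,R,p0=None,R0=None):
    s=sensors.sense()
    p0=s["tool_pos"] if p0 is None else p0; R0=Ro.from_rotvec(s["eef_rot"]) if R0 is None else R0
    d=R0.inv().apply(np.array(pos)-p0)*100; w=(R0.inv()*R).as_rotvec()
    print("inc",d.round(2),w.round(3), "dist",np.linalg.norm(d).round(1),"deg",np.degrees(np.linalg.norm(w)).round(0))
def st():
    s=sensors.sense(); print("t",round(s["time"],2),"p",s["tool_pos"].round(4),"q",s["qpos"].round(2),"F",s["contact_force"].round(1),"w",round(s["gripper_width"],4)); return s
E
python3 - <<'E'
from plan import *
st(); o,R=pbstart(); print(o,R.as_matrix().round(2))
Rt=R*Ro.from_matrix(FL)
print(Ro.from_rotvec(sensors.sense()["eef_rot"]).as_matrix().round(3))
inc([.46,-.05,.30],tool(STAND[2]-.3))
a=o+R.apply([-.004,0,.08]); print(a); inc(a,Rt)
print(o+R.apply([-.004,0,-.001]))
E
```

```text
t 0.6 p [ 0.2242 -0.5834  0.2313] q [ 1.24  0.69 -0.19  1.57  0.16  0.9  -0.22] F [-0.2 -0.  -0.2] w 0.085
[0.54517401 0.32501731 0.108     ] [[ 0.05 -1.   -0.04]
 [ 0.82  0.07 -0.57]
 [ 0.57  0.    0.82]]
[[ 0.933  0.359  0.   ]
 [ 0.359 -0.933 -0.   ]
 [ 0.     0.    -1.   ]]
inc [ 41.14 -41.34  -6.87] [ 0.     0.    -0.838] dist 58.7 deg 48.0
[0.54194162 0.27596097 0.17123786]
inc [ 60.48 -68.83   6.  ] [ 0.347  0.543 -1.101] dist 91.8 deg 73.0
[0.54499629 0.32232013 0.10488654]
```

Emit:
send_rows --increments "41.1 -41.3 -6.9 0 0 -0.84 -1; 41.1 -41.3 -6.9 0 0 -0.84 -1; 41.1 -41.3 -6.9 0 0 -0.84 -1; 41.1 -41.3 -6.9 0 0 -0.84 -1; 41.1 -41.3 -6.9 0 0 -0.84 -1; 41.1 -41.3 -6.9 0 0 -0.84 -1; 41.1 -41.3 -6.9 0 0 -0.84 -1; 41.1 -41.3 -6.9 0 0 -0.84 -1; 41.1 -41.3 -6.9 0 0 -0.84 -1; 41.1 -41.3 -6.9 0 0 -0.84 -1; 41.1 -41.3 -6.9 0 0 -0.84 -1; 41.1 -41.3 -6.9 0 0 -0.84 -1" --force 40

```text
time: 2.1
tool_pos: [0.459, -0.0519, 0.3]
eef_rot: [2.588, 1.78, -0.002]
contact_force: [-0.2, -0.7, 0.6]
gripper_width: 0.0853
```

Run:
```python
from plan import *
st(); o,R=pbstart()
Rt=R*Ro.from_matrix(FL)
a=o+R.apply([-.004,0,.08]); print(a); inc(a,Rt)
```

```text
t 2.1 p [ 0.459  -0.0519  0.3   ] q [ 0.35  0.41 -0.49  1.93  0.25  0.86 -0.64] F [-0.2 -0.7  0.6] w 0.0853
[0.54194162 0.27596097 0.17123786]
inc [33.6  -3.97 12.83] [ 0.091  0.608 -0.291] dist 36.2 deg 39.0
```

Emit:
send_rows --increments "33.6 -4.0 12.8 0.09 0.61 -0.29 -1; 33.6 -4.0 12.8 0.09 0.61 -0.29 -1; 33.6 -4.0 12.8 0.09 0.61 -0.29 -1; 33.6 -4.0 12.8 0.09 0.61 -0.29 -1; 33.6 -4.0 12.8 0.09 0.61 -0.29 -1; 33.6 -4.0 12.8 0.09 0.61 -0.29 -1; 33.6 -4.0 12.8 0.09 0.61 -0.29 -1; 33.6 -4.0 12.8 0.09 0.61 -0.29 -1; 33.6 -4.0 12.8 0.09 0.61 -0.29 -1; 33.6 -4.0 12.8 0.09 0.61 -0.29 -1"

```text
time: 3.35
tool_pos: [0.5425, 0.276, 0.1724]
eef_rot: [-1.941, -1.815, -0.617]
contact_force: [0.8, 0.2, 0.2]
gripper_width: 0.0854
```

Run:
```python
from plan import *
st(); o,R=pbstart()
Rt=R*Ro.from_matrix(FL)
inc(o+R.apply([-.004,0,-.001]),Rt)
c=cams.capture("side"); crop(c,180,215,110,90,7,"s1.png",1.5)
c=cams.capture("top"); crop(c,80,180,110,80,7,"t1.png",1.6)
```

```text
t 3.35 p [0.5425 0.276  0.1724] q [ 0.2   0.87 -0.78  1.92 -0.01  0.28 -0.35] F [0.8 0.2 0.2] w 0.0854
inc [-0.09 -0.08  8.19] [ 0.003 -0.003 -0.   ] dist 8.2 deg 0.0
```

View pics/s1.png

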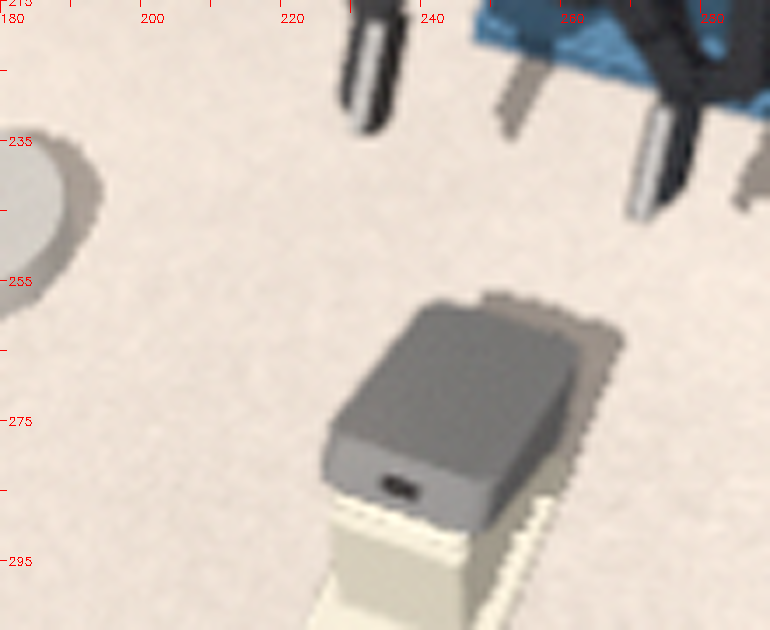

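View pics/t1.png

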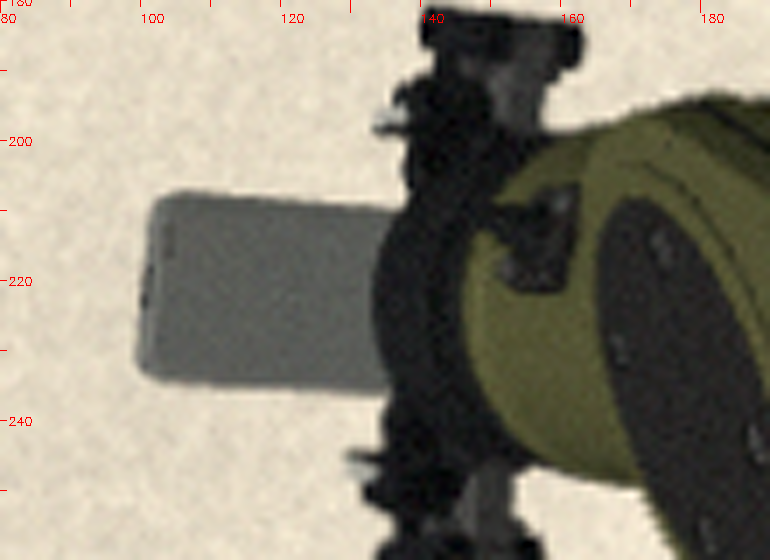

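The jaws straddle the bank, with the pad tips at about (230,232) and (271,244) in the side view. The axis is centred on the bank, so I'm advancing.

Emit:
send_rows --increments "-0.05 -0.05 3 0 0 0 -1; -0.1 -0.1 5.5 0 0 0 -1; -0.1 -0.1 7.5 0 0 0 -1; -0.1 -0.1 8.2 0 0 0 -1; -0.1 -0.1 8.2 0 0 0 -1"

```text
time: 4.08
tool_pos: [0.5441, 0.3242, 0.1046]
eef_rot: [-1.937, -1.817, -0.616]
contact_force: [0.5, -0.2, -0.3]
gripper_width: 0.0852
```

Run:
```python
from plan import *
st(); o,R=pbstart()
Rt=R*Ro.from_matrix(FL)
inc(o+R.apply([-.004,0,-.001]),Rt)
c=cams.capture("side"); crop(c,180,215,110,90,7,"s2.png",1.5)
```

```text
t 4.08 p [0.5441 0.3242 0.1046] q [ 0.07  0.98 -0.71  1.91  0.01  0.14 -0.37] F [ 0.5 -0.2 -0.3] w 0.0852
inc [-0.13  0.11 -0.13] [ 0.001 -0.003  0.002] dist 0.2 deg 0.0
```

View pics/s2.png

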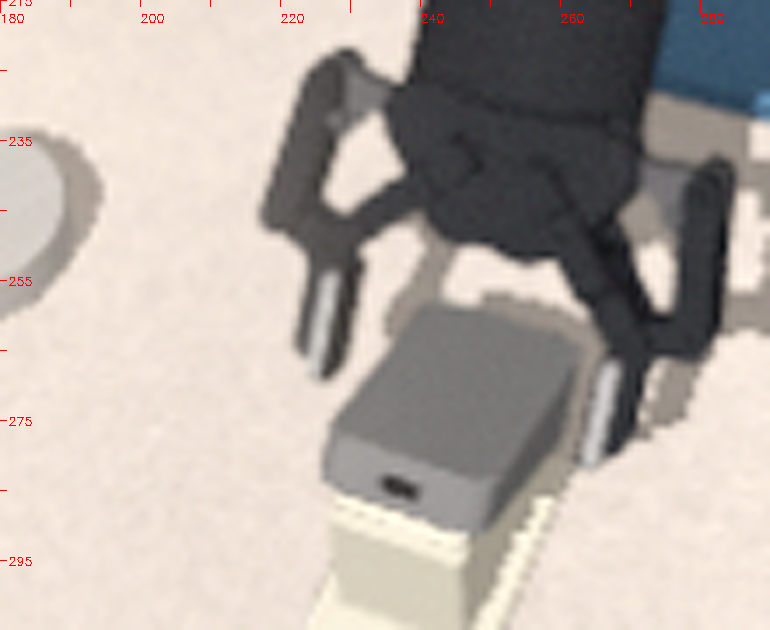

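Both pads straddle the middle of the bank, with about 5 px of clearance each side. I'm closing the gripper.

Emit:
send_rows --increments "-0.1 0.05 0 0 0 0 1; -0.1 0.05 0 0 0 0 1; -0.1 0.05 0 0 0 0 1; -0.1 0.05 0 0 0 0 1; -0.1 0.05 0 0 0 0 1; -0.1 0.05 0 0 0 0 1" --force 45

```text
time: 4.88
tool_pos: [0.5448, 0.3225, 0.1046]
eef_rot: [-1.939, -1.816, -0.617]
contact_force: [-1.9, -4.1, 5.0]
gripper_width: 0.0556
```

Run:
```python
from plan import *
s=st(); o,R=pbstart()
Rt=R*Ro.from_matrix(FL)
# lift 70mm along normal of slope
p=s["tool_pos"]; inc(p+R.apply([.0,0,.08]),Ro.from_rotvec(s["eef_rot"]))
c=cams.capture("side"); crop(c,180,215,110,90,7,"s3.png",1.5)
```

```text
t 4.88 p [0.5448 0.3225 0.1046] q [ 0.08  0.98 -0.71  1.91  0.01  0.14 -0.37] F [-1.9 -4.1  5. ] w 0.0556
inc [ 0.02  0.02 -8.  ] [0. 0. 0.] dist 8.0 deg 0.0
```

View pics/s3.png

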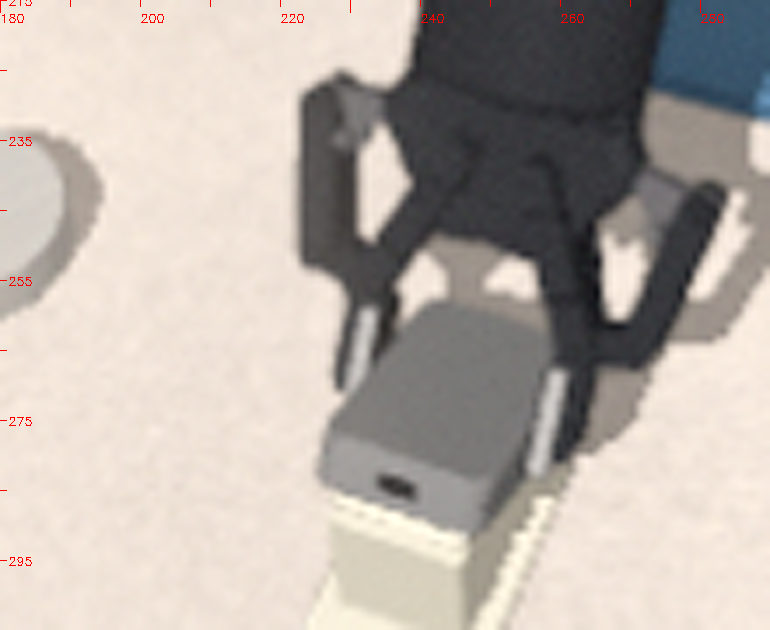

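The opening reads 55.6 mm and the pads sit on both sides, so the bank is held. I'm lifting along the slope normal.

Emit:
send_rows --increments "0 0 0 0 0 0 1; 0 0 -1 0 0 0 1; 0 0 -3 0 0 0 1; 0 0 -5.5 0 0 0 1; 0 0 -8 0 0 0 1; 0 0 -8 0 0 0 1" --force 60

```text
time: 5.68
tool_pos: [0.5429, 0.2756, 0.1711]
eef_rot: [-1.941, -1.816, -0.621]
contact_force: [-0.2, -0.6, -1.2]
gripper_width: 0.055
```

Run:
```python
from plan import *
s=st(); o,R=pbstart()
# pb in tool frame as grasped: from grasp tool pose
Rt=Ro.from_rotvec([-1.939,-1.816,-.617]); g=Rt.inv().apply(o-np.array([.5448,.3225,.1046])); print("pb origin in tool",g)
print("rel rot",(Rt.inv()*R*Ro.from_matrix(FL)).as_rotvec())
# place: pb yaw = STAND yaw+? choose pi/2-.035 aligned w tray
Rp=tool(np.pi/2-.035); tgt=np.array([.511,.049,.065])-Rp.apply(g); print(tgt)
inc(tgt+[0,0,.10],Rp)
c=cams.capture("side"); crop(c,180,175,110,90,7,"s4.png",1.5)
```

```text
t 5.67 p [0.5429 0.2756 0.1711] q [ 0.2   0.87 -0.78  1.92 -0.    0.27 -0.35] F [-0.2 -0.6 -1.2] w 0.055
pb origin in tool [ 0.00403177  0.00021457 -0.00131739]
rel rot [ 0.00217698 -0.00308089  0.00099334]
[0.51064447 0.04497821 0.06368261]
inc [-19.41  -1.66 -12.79] [ 0.015 -0.614 -0.03 ] dist 23.3 deg 35.0
```

View pics/s4.png

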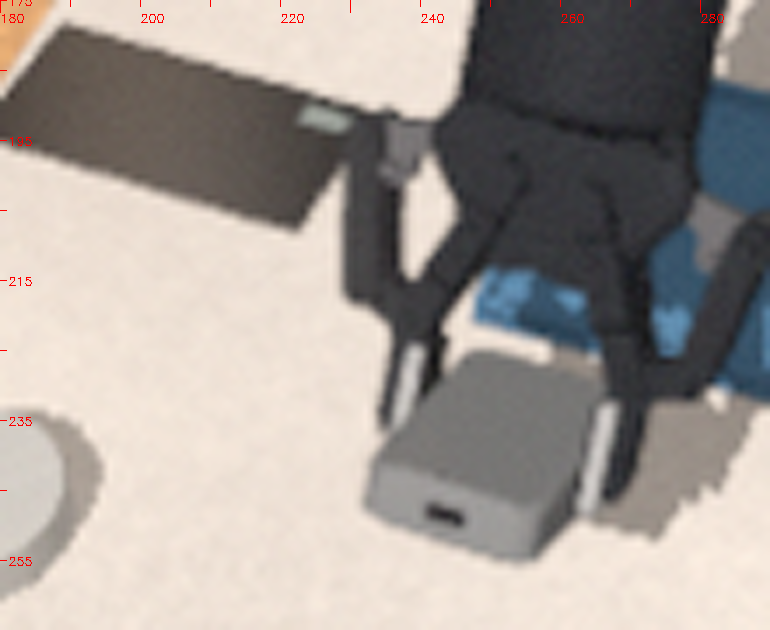

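The bank is clear of the stand and sits square in the jaws. I'm moving it over the tray and levelling it.

Emit:
send_rows --increments "-5 -0.4 -3.5 0 -0.15 -0.01 1; -10 -0.8 -6.5 0.01 -0.3 -0.015 1; -15 -1.3 -10 0.01 -0.46 -0.02 1; -19.4 -1.7 -12.8 0.015 -0.61 -0.03 1; -19.4 -1.7 -12.8 0.015 -0.61 -0.03 1; -19.4 -1.7 -12.8 0.015 -0.61 -0.03 1; -19.4 -1.7 -12.8 0.015 -0.61 -0.03 1; -19.4 -1.7 -12.8 0.015 -0.61 -0.03 1"

```text
time: 6.72
tool_pos: [0.5094, 0.047, 0.1619]
eef_rot: [-2.252, -2.181, -0.002]
contact_force: [-0.7, 0.0, -2.7]
gripper_width: 0.0546
```

Run:
```python
from plan import *
s=st(); 
g=np.array([.0040,.0002,-.0013])
Rp=tool(np.pi/2-.035); tgt=np.array([.511,.049,.065])-Rp.apply(g); print(tgt)
inc(tgt+[0,0,.0],Rp)
R=Ro.from_rotvec(s["eef_rot"]); print("tilt z",R.apply([0,0,1]))
c=cams.capture("side"); o=s["tool_pos"]+R.apply(g); v=PB@(R*Ro.from_matrix(FL)).as_matrix().T+o
crop(c,220,130,110,100,6,"s5.png",1.5,ov(c,v))
```

```text
t 6.72 p [0.5094 0.047  0.1619] q [-0.03  0.66 -0.24  1.97  0.27  0.55 -0.48] F [-0.7  0.  -2.7] w 0.0546
[0.51066015 0.04500945 0.0637    ]
inc [-0.25  0.17  9.82] [-0.004 -0.005  0.003] dist 9.8 deg 0.0
tilt z [-0.00340863  0.0055339  -0.99997888]
```

View pics/s5.png

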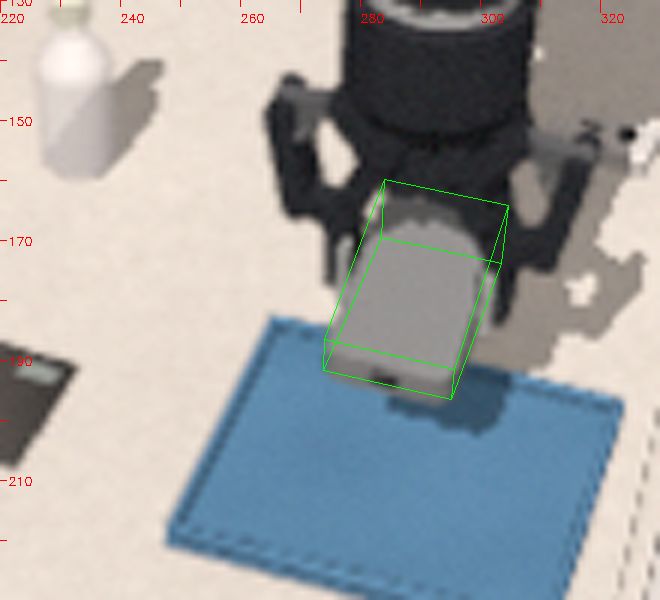

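The predicted outline matches the bank to about 1 px, the same offset I saw for the tray, and the bank is level. I'm lowering it.

Emit:
send_rows --increments "-0.2 0.1 3 -0.004 -0.005 0 1; -0.25 0.15 6 -0.004 -0.005 0 1; -0.25 0.15 8 -0.004 -0.005 0 1; -0.25 0.15 9 -0.004 -0.005 0 1; -0.25 0.15 9.4 -0.004 -0.005 0 1; -0.25 0.15 9.4 -0.004 -0.005 0 1"

```text
time: 7.52
tool_pos: [0.5108, 0.0445, 0.0685]
eef_rot: [2.256, 2.184, 0.001]
contact_force: [-0.4, -0.3, -1.9]
gripper_width: 0.0546
```

Emit:
send_rows --increments "0 0 0.15 0 0 0 1; 0 0 0.3 0 0 0 1; 0 0 0.4 0 0 0 1; 0 0 0.4 0 0 0 1"

```text
time: 8.02
tool_pos: [0.5109, 0.0444, 0.0656]
eef_rot: [2.256, 2.183, 0.002]
contact_force: [-1.7, 0.4, 11.2]
gripper_width: 0.0548
```

Run:
```python
from plan import *
s=st(); 
c=cams.capture("side"); crop(c,220,150,110,90,6,"s6.png",1.5)
```

```text
t 8.03 p [0.5109 0.0444 0.0656] q [-0.09  0.82 -0.14  2.03  0.34  0.31 -0.55] F [-1.7  0.4 11.2] w 0.0548
```

View pics/s6.png

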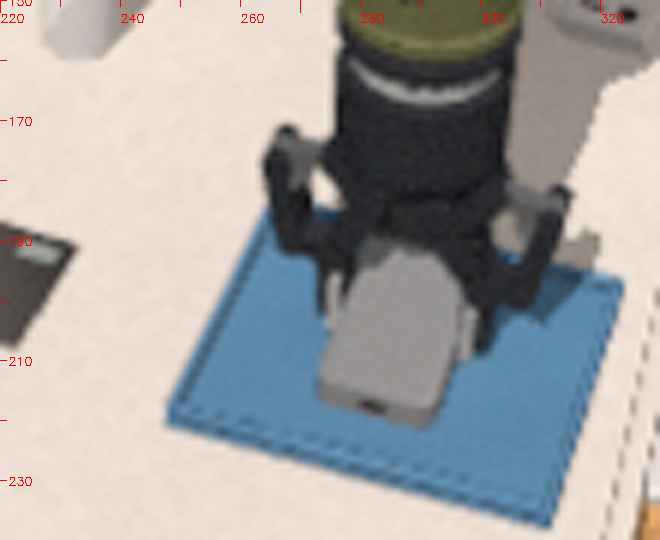

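Contact reads 11 N and the bank is on the tray floor. I'm releasing it.

Emit:
send_rows --increments "0 0 -0.05 0 0 0 0.3; 0 0 -0.05 0 0 0 0; 0 0 -0.05 0 0 0 -0.4; 0 0 -0.05 0 0 0 -0.8; 0 0 -0.05 0 0 0 -1; 0 0 -0.05 0 0 0 -1; 0 0 -0.5 0 0 0 -1; 0 0 -1.5 0 0 0 -1; 0 0 -4 0 0 0 -1; 0 0 -8 0 0 0 -1; 0 0 -12 0 0 0 -1; 0 0 -14 0 0 0 -1"

```text
time: 9.57
tool_pos: [0.5112, 0.0446, 0.2071]
eef_rot: [2.255, 2.183, 0.005]
contact_force: [-0.1, 1.4, 0.1]
gripper_width: 0.0855
```

Run:
```python
from plan import *
s=st(); x,y,w=CASEP
Rt=tool(w); print("tool y",Rt.apply([0,1,0]))
# jaw: tool y=-case y ; want tool x yaw ~ w (-130) or w+pi
for k in (0,np.pi): inc([x,y,.16],tool(w+k))
```

```text
t 9.57 p [0.5112 0.0446 0.2071] q [-0.01  0.58 -0.27  1.93  0.25  0.66 -0.46] F [-0.1  1.4  0.1] w 0.0855
tool y [-0.76040597  0.64944805  0.        ]
inc [-32.85   8.73   4.75] [ 2.000e-03  6.000e-03 -2.467e+00] dist 34.3 deg 141.0
inc [-32.85   8.73   4.75] [ 0.004 -0.001  0.674] dist 34.3 deg 39.0
```

Emit:
send_rows --increments "-6 1.6 0 0 0 0.15 -1; -12 3.2 0 0 0 0.3 -1; -18 4.8 1 0 0 0.45 -1; -24 6.4 2 0 0 0.6 -1; -30 8 3.5 0 0 0.67 -1; -32.8 8.7 4.7 0 0 0.67 -1; -32.8 8.7 4.7 0 0 0.67 -1; -32.8 8.7 4.7 0 0 0.67 -1"

```text
time: 10.58
tool_pos: [0.5869, -0.2846, 0.1581]
eef_rot: [-2.849, -1.323, -0.002]
contact_force: [0.2, 0.4, -0.4]
gripper_width: 0.0858
```

Run:
```python
from plan import *
s=st(); x,y,w=CASEP
inc([x,y,.06],tool(w+np.pi))
c=cams.capture("top"); 
v=PB@Ro.from_euler('z',np.pi/2-.035).as_matrix().T+[.511,.049,.065]
crop(c,205,185,95,105,5,"t7.png",1.7,ov(c,v)); crop(c,350,150,90,80,7,"t7b.png",1.7)
c=cams.capture("side"); crop(c,240,175,95,70,7,"s7.png",1.5,ov(c,v)); crop(c,255,80,75,70,8,"s7b.png",1.5)
```

```text
t 10.57 p [ 0.5869 -0.2846  0.1581] q [ 0.44  0.81 -0.12  1.55  0.12  0.79 -0.42] F [ 0.2  0.4 -0.4] w 0.0858
inc [-0.09  0.2   9.81] [ 0.    -0.001  0.006] dist 9.8 deg 0.0
```

View pics/t7.png

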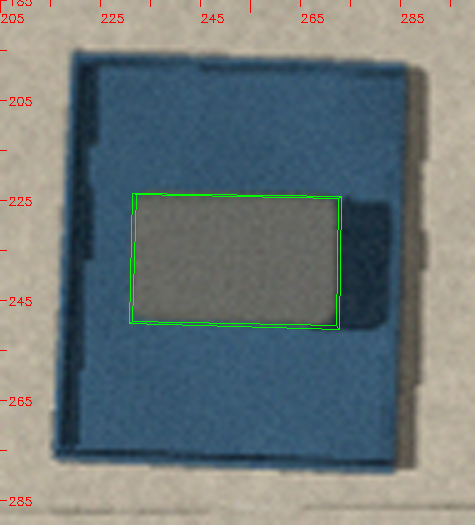

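View pics/s7.png

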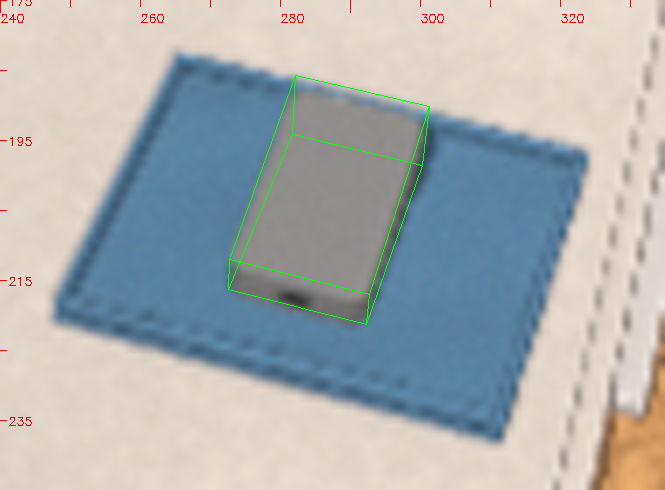

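View pics/s7b.png

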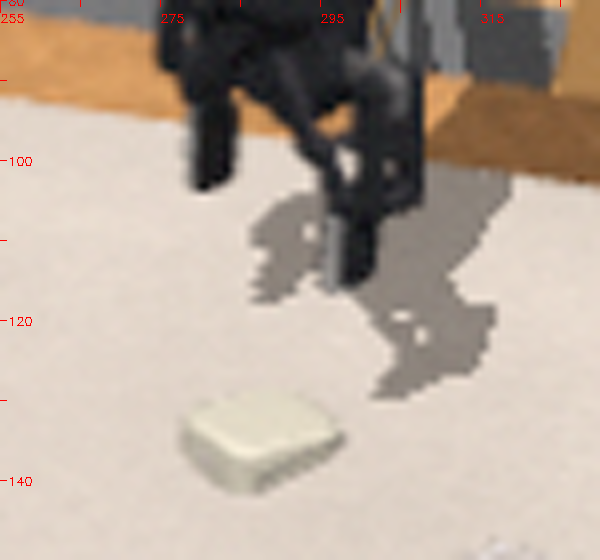

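View pics/t7b.png

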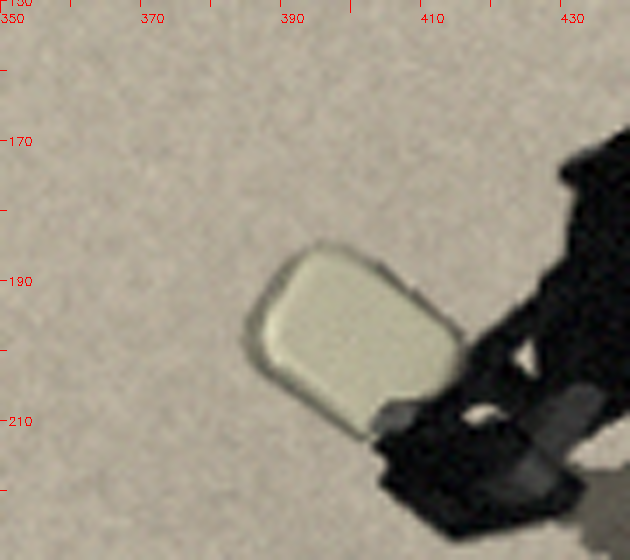

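The bank lies at (0.511, 0.049), within about 1 px of the overlay and with its thick end towards -y. The case is undisturbed, so I'm going down on it.

Emit:
send_rows --increments "0.1 0.2 4 0 0 0 -1; 0.1 0.2 7 0 0 0 -1; 0.1 0.2 9 0 0 0 -1; 0.1 0.2 9.75 0 0 0 -1; 0.1 0.2 9.75 0 0 0 -1; 0.1 0.2 9.75 0 0 0 -1"

```text
time: 11.42
tool_pos: [0.5899, -0.2871, 0.0613]
eef_rot: [2.848, 1.32, 0.003]
contact_force: [-0.6, 0.4, -0.0]
gripper_width: 0.0856
```

Run:
```python
from plan import *
s=st(); x,y,w=CASEP
inc([x,y,.0605],tool(w+np.pi))
c=cams.capture("side"); crop(c,255,90,75,70,8,"s8.png",1.5)
c=cams.capture("top"); crop(c,350,150,90,80,7,"t8.png",1.7)
```

```text
t 11.43 p [ 0.5899 -0.2871  0.0613] q [ 0.43  0.94 -0.1   1.59  0.14  0.62 -0.44] F [-0.6  0.4 -0. ] w 0.0856
inc [-0.08 -0.18  0.08] [ 0.003 -0.001  0.004] dist 0.2 deg 0.0
```

View pics/s8.png

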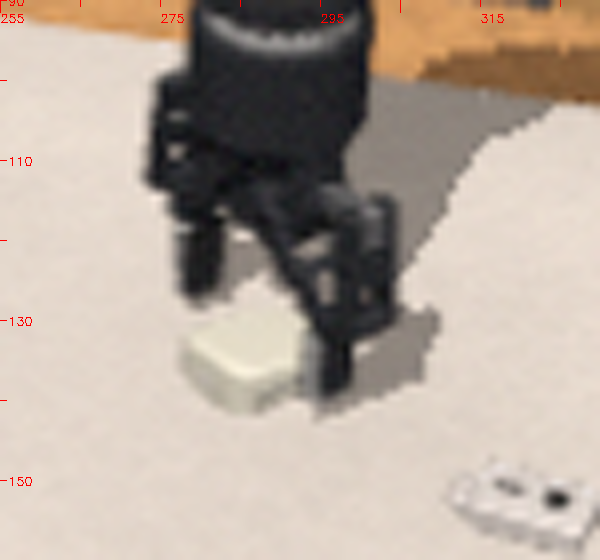

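The fingers straddle the case, with tips at (279,126) and (294,138). I'm closing the gripper.

Emit:
send_rows --increments "0 -0.15 0.05 0 0 0 1; 0 -0.15 0.05 0 0 0 1; 0 -0.15 0.05 0 0 0 1; 0 -0.15 0.05 0 0 0 1; 0 -0.15 0.05 0 0 0 1; 0 -0.15 0.05 0 0 0 1; 0 -0.15 0.05 0 0 0 1" --force 40

```text
time: 12.4
tool_pos: [0.588, -0.2858, 0.06]
eef_rot: [2.849, 1.321, 0.001]
contact_force: [-1.2, 0.8, 5.1]
gripper_width: 0.046
```

Emit:
send_rows --increments "0 0 -1 0 0 0 1; 0 0 -3 0 0 0 1; 0 0 -7 0 0 0 1; 0 0 -11 0 0 0 1; 0 0 -11 0 0 0 1"

```text
time: 13.02
tool_pos: [0.5905, -0.287, 0.1745]
eef_rot: [2.843, 1.318, 0.01]
contact_force: [-0.2, 0.0, -1.3]
gripper_width: 0.0457
```

Run:
```python
from plan import *
s=st()
c=cams.capture("side"); crop(c,255,70,75,70,8,"s9.png",1.5)
c=cams.capture("top"); crop(c,350,150,90,80,7,"t9.png",1.7)
```

```text
t 13.03 p [ 0.5905 -0.287   0.1745] q [ 0.44  0.79 -0.12  1.53  0.11  0.82 -0.42] F [-0.2  0.  -1.3] w 0.0457
```

View pics/s9.png

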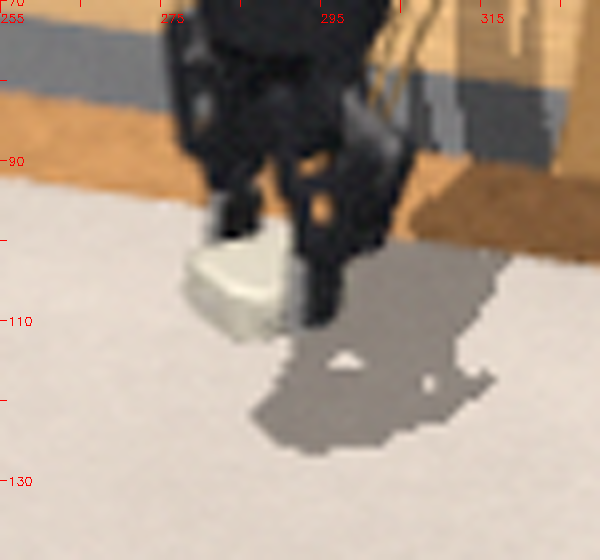

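View pics/t9.png

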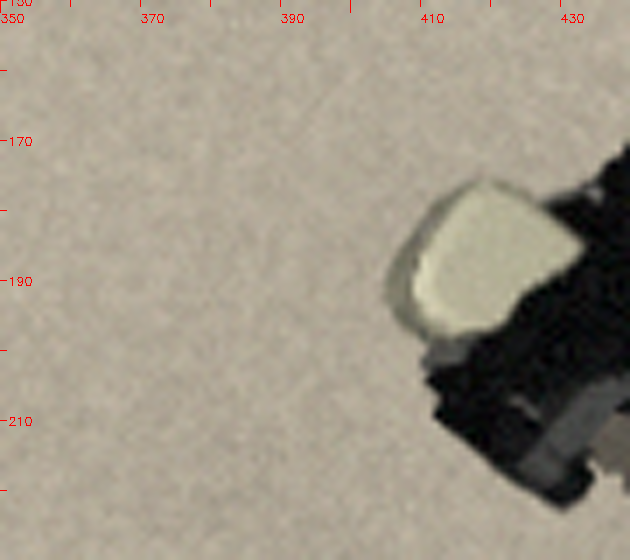

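Run:
```python
from plan import *
s=st(); R=Ro.from_rotvec(s["eef_rot"]); w=np.arctan2(*R.apply([1,0,0])[[1,0]])+np.pi
p=s["tool_pos"]
def at_(c): return [proj(c,loop(v+[0,0,p[2]-.06])) for v in caseout((p[0],p[1],w))]
c=cams.capture("side"); crop(c,265,80,50,45,12,"s10.png",1.5,at_(c))
c=cams.capture("top"); crop(c,395,165,50,45,12,"t10.png",1.7,at_(c))
```

```text
t 13.12 p [ 0.5878 -0.2858  0.1704] q [ 0.44  0.79 -0.12  1.53  0.11  0.82 -0.42] F [ 0.   1.4 -1.4] w 0.0453
```

View pics/s10.png

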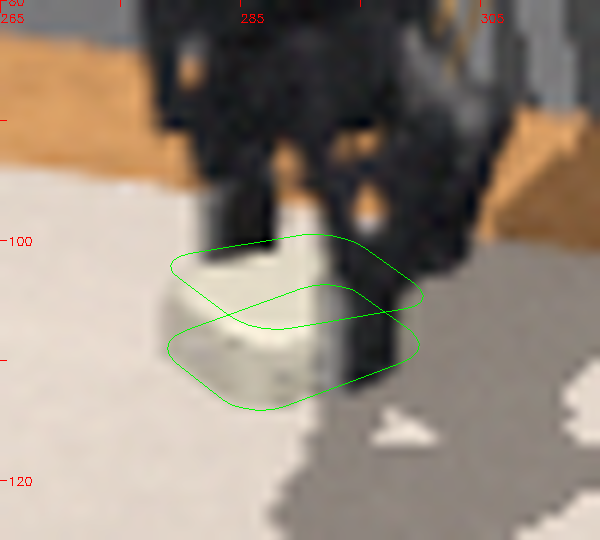

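View pics/t10.png

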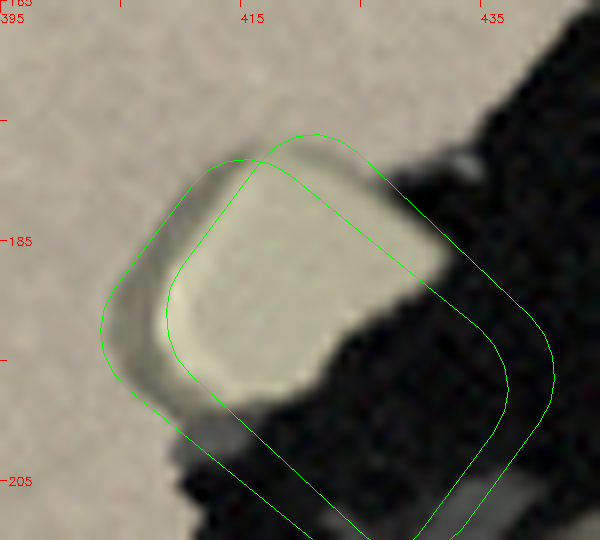

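The case hangs level, square to the jaws, within about 1 px of prediction. Next I'll work out the tilted placing pose.

Run:
```python
from plan import *
s=st(); th=np.arctan(16/90); Rp=tool(np.pi/2-.035,th); print(Rp.as_matrix().round(3))
inc([.511,.049,.091+.08],Rp); inc([.53,-.10,.20],tool(1.2))
```

```text
t 13.22 p [ 0.5868 -0.2854  0.1687] q [ 0.44  0.8  -0.12  1.54  0.11  0.82 -0.42] F [-0.5  0.1 -1.7] w 0.0451
[[ 0.034  0.999 -0.006]
 [ 0.984 -0.035 -0.175]
 [-0.175  0.    -0.985]]
inc [ 20.63 -27.39  -0.22] [-0.06  -0.169 -0.666] dist 34.3 deg 39.0
inc [ 10.48 -16.32  -3.13] [-0.001  0.001 -0.332] dist 19.6 deg 19.0
```

Emit:
send_rows --increments "3.5 -5 -1 -0.01 -0.03 -0.1 1; 7 -10 -2 -0.02 -0.06 -0.22 1; 10.5 -15 -2.5 -0.03 -0.09 -0.35 1; 14 -19 -2 -0.04 -0.12 -0.5 1; 17.5 -23.5 -1.5 -0.05 -0.15 -0.6 1; 20.6 -27.4 -0.8 -0.06 -0.17 -0.67 1; 20.6 -27.4 -0.2 -0.06 -0.17 -0.67 1; 20.6 -27.4 -0.2 -0.06 -0.17 -0.67 1; 20.6 -27.4 -0.2 -0.06 -0.17 -0.67 1"

```text
time: 14.35
tool_pos: [0.5118, 0.0464, 0.1711]
eef_rot: [2.165, 2.092, -0.193]
contact_force: [-0.7, -0.5, -1.1]
gripper_width: 0.0457
```

Run:
```python
from plan import *
s=st(); th=np.arctan(16/90); Rp=tool(np.pi/2-.035,th)
inc([.511,.049,.091],Rp)
c=cams.capture("side"); R=Ro.from_rotvec(s["eef_rot"])
v=CASE@(R*Ro.from_matrix(FL)*Ro.from_euler('z',np.pi)).as_matrix().T+s["tool_pos"]
crop(c,245,130,90,95,6,"s11.png",1.5,ov(c,v))
```

```text
t 14.35 p [0.5118 0.0464 0.1711] q [-0.23  0.65 -0.1   1.94  0.38  0.65 -0.66] F [-0.7 -0.5 -1.1] w 0.0457
inc [ 1.68 -0.09  7.83] [0.001 0.003 0.001] dist 8.0 deg 0.0
```

View pics/s11.png

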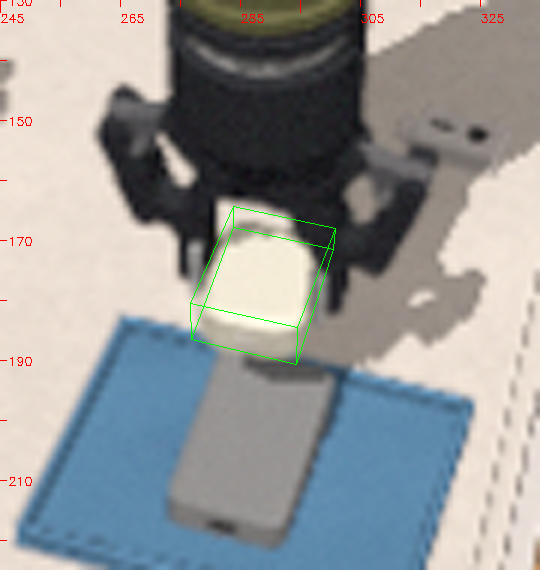

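The case's thick end faces the bank's thin end (+y) and its top looks level. I'm lowering it straight down.

Emit:
send_rows --increments "0.7 -0.05 3 0 0 0 1; 1.2 -0.1 5.2 0 0 0 1; 1.5 -0.1 6.7 0 0 0 1; 1.6 -0.1 7.4 0 0 0 1; 1.6 -0.1 7.4 0 0 0 1"

```text
time: 15.02
tool_pos: [0.511, 0.0508, 0.0955]
eef_rot: [2.162, 2.095, -0.191]
contact_force: [0.1, 1.0, -0.4]
gripper_width: 0.0457
```

Emit:
send_rows --increments "0.05 0 0.2 0 0 0 1; 0.1 0 0.45 0 0 0 1; 0.1 0 0.5 0 0 0 1; 0.1 0 0.5 0 0 0 1"

```text
time: 15.52
tool_pos: [0.5112, 0.0515, 0.0909]
eef_rot: [2.161, 2.096, -0.19]
contact_force: [0.6, 0.8, 3.5]
gripper_width: 0.0451
```

Run:
```python
from plan import *
s=st(); th=np.arctan(16/90); Rp=tool(np.pi/2-.035,th)
inc([.511,.049,.091],Rp)
c=cams.capture("side"); crop(c,245,150,90,80,7,"s12.png",1.5)
```

```text
t 15.53 p [0.5112 0.0515 0.0909] q [-0.28  0.79 -0.03  1.99  0.45  0.46 -0.75] F [0.6 0.8 3.5] w 0.0451
inc [-0.25 -0.01  0.03] [0.003 0.001 0.004] dist 0.3 deg 0.0
```

View pics/s12.png

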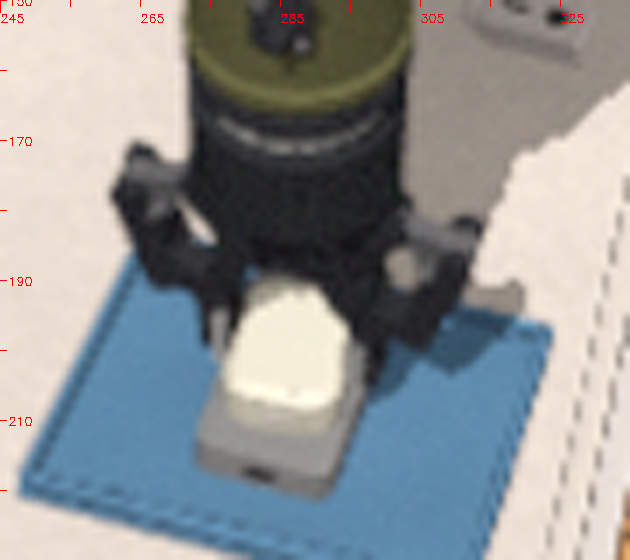

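Contact reads 3.5 N at the expected height (0.0909 against 0.091). I'm releasing it.

Emit:
send_rows --increments "0 0 0 0 0 0 0.3; 0 0 0 0 0 0 0.1; 0 0 0 0 0 0 -0.3; 0 0 0 0 0 0 -0.7; 0 0 0 0 0 0 -1; 0 0 0 0 0 0 -1; 0 0 -0.5 0 0 0 -1; 0 0 -1.5 0 0 0 -1; 0 0 -4 0 0 0 -1; 0 0 -8 0 0 0 -1; 0 0 -11 0 0 0 -1; 0 0 -11 0 0 0 -1"

```text
time: 17.08
tool_pos: [0.5129, 0.0719, 0.2014]
eef_rot: [2.16, 2.095, -0.182]
contact_force: [1.0, 0.2, -0.1]
gripper_width: 0.0851
```

Run:
```python
from plan import *
s=st(); x,y,w=FOBP
# bar middle is at fob x=-3mm ; grasp at bar middle-ish x=-2
g=np.array([x,y,0])+Ro.from_euler('z',w).apply([-.002,0,0]); print(g)
for k in (0,np.pi): inc([g[0],g[1],.16],tool(w+k))
```

```text
t 17.07 p [0.5129 0.0719 0.2014] q [-0.26  0.61 -0.12  1.9   0.36  0.73 -0.67] F [ 1.   0.2 -0.1] w 0.0851
[ 0.4590064  -0.21934017  0.        ]
inc [-28.11  -4.55   9.14] [0.147 0.129 1.616] dist 29.9 deg 93.0
inc [-28.11  -4.55   9.14] [-0.128  0.145 -1.517] dist 29.9 deg 88.0
```

Emit:
send_rows --increments "-5 -0.8 0 0.02 0.02 0.18 -1; -10 -1.6 1 0.03 0.03 0.36 -1; -15 -2.4 2 0.05 0.04 0.54 -1; -20 -3.3 4 0.07 0.06 0.72 -1; -24 -3.9 6 0.09 0.08 0.9 -1; -28.1 -4.6 8 0.1 0.09 1.08 -1; -28.1 -4.6 9.1 0.12 0.1 1.26 -1; -28.1 -4.6 9.1 0.13 0.12 1.44 -1; -28.1 -4.6 9.1 0.147 0.129 1.616 -1; -28.1 -4.6 9.1 0.147 0.129 1.616 -1; -28.1 -4.6 9.1 0.147 0.129 1.616 -1"

```text
time: 18.45
tool_pos: [0.4563, -0.2201, 0.1585]
eef_rot: [3.136, -0.122, -0.01]
contact_force: [-0.6, -0.9, 0.2]
gripper_width: 0.0856
```

Run:
```python
from plan import *
s=st(); x,y,w=FOBP
g=np.array([x,y,0])+Ro.from_euler('z',w).apply([-.002,0,0])
inc([g[0],g[1],.0605],tool(w))
th=np.arctan(16/90); Rc=Ro.from_euler('z',np.pi/2-.035)*Ro.from_euler('y',th)*Ro.from_euler('z',np.pi)
# case pose expected
q=rr(64,46,12); bot=np.c_[q,0*q[:,0]]; top=np.c_[q,.0207-q[:,0]*11.4/64]
P=[b@Rc.as_matrix().T+[.511,.0515,.0907] for b in(bot,top)]
print("top z",P[1][:,2].min(),P[1][:,2].max())
pb=PB@Ro.from_euler('z',np.pi/2-.035).as_matrix().T+[.511,.049,.065]
for n,a in(("top",(215,205,80,70,9)),("side",(245,170,75,65,9))):
    c=cams.capture(n); crop(c,*a,f"13{n}.png",1.5,[proj(c,loop(v)) for v in P]+ov(c,pb))
crop(cams.capture("top"),340,210,90,80,7,"t13b.png",1.7)
c=cams.capture("side"); crop(c,290,100,70,70,8,"s13b.png",1.5)
```

```text
t 18.45 p [ 0.4563 -0.2201  0.1585] q [ 0.27  0.66  0.14  2.   -0.17  0.5  -1.12] F [-0.6 -0.9  0.2] w 0.0856
inc [ 0.33 -0.13  9.8 ] [0.003 0.006 0.002] dist 9.8 deg 0.0
top z 0.11106950432774843 0.11109138349458811
```

View pics/13top.png

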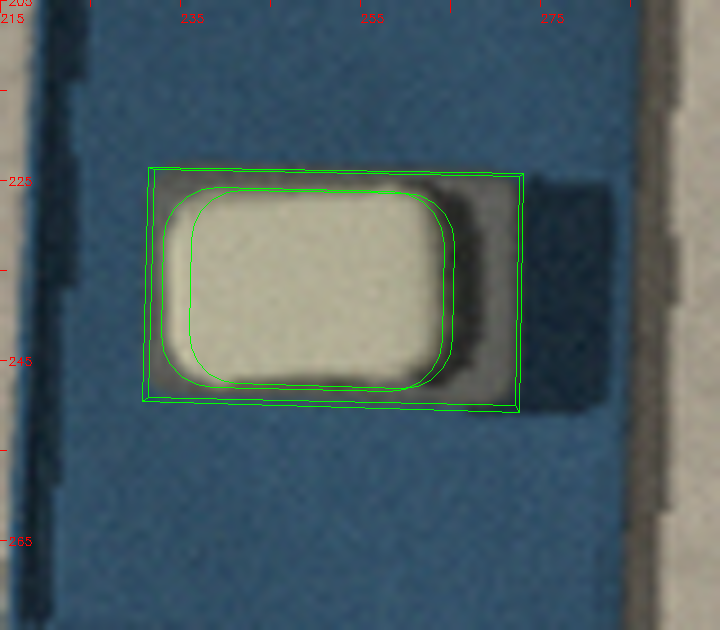

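View pics/13side.png

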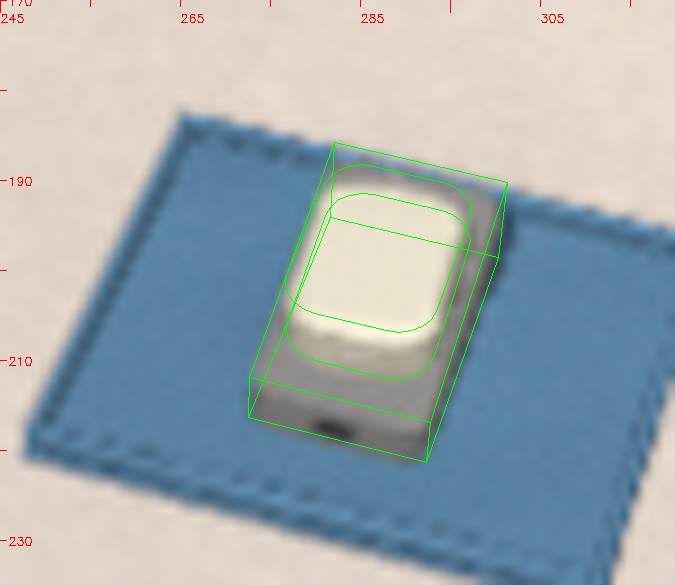

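View pics/t13b.png

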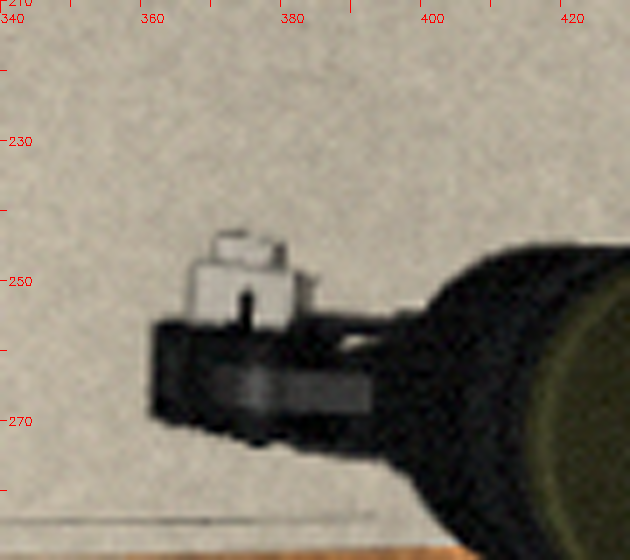

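View pics/s13b.png

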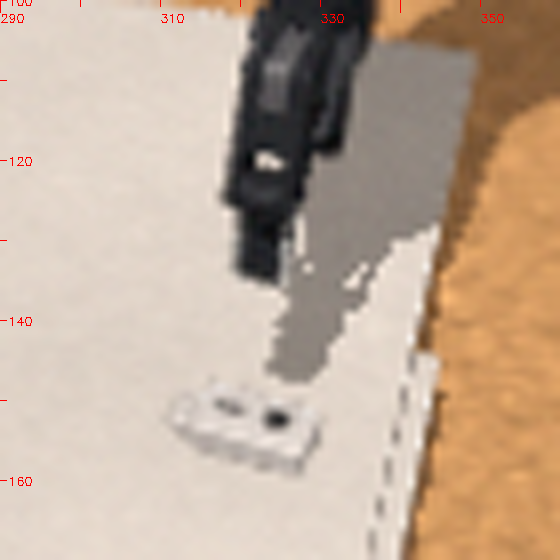

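The bank and case sit as planned. The case top looks level, and its centre is about 3 mm further towards +y than planned, near y = 0.0545. The fob is undisturbed, so I'm going down on it.

Emit:
send_rows --increments "0.3 -0.1 4 0 0 0 -1; 0.3 -0.1 7 0 0.006 0 -1; 0.3 -0.1 9 0 0.006 0 -1; 0.3 -0.1 9.75 0 0.006 0 -1; 0.3 -0.1 9.75 0 0.006 0 -1; 0.3 -0.1 9.75 0 0.006 0 -1"

```text
time: 19.4
tool_pos: [0.4596, -0.2201, 0.062]
eef_rot: [3.135, -0.127, 0.003]
contact_force: [-0.4, 0.3, -0.1]
gripper_width: 0.086
```

Run:
```python
from plan import *
s=st(); x,y,w=FOBP
g=np.array([x,y,0])+Ro.from_euler('z',w).apply([-.002,0,0])
inc([g[0],g[1],.0605],tool(w))
crop(cams.capture("top"),340,210,90,80,7,"t14.png",1.7)
c=cams.capture("side"); crop(c,290,110,60,60,9,"s14.png",1.5)
```

```text
t 19.4 p [ 0.4596 -0.2201  0.062 ] q [ 0.31  0.83  0.07  2.05 -0.2   0.27 -1.1 ] F [-0.4  0.3 -0.1] w 0.086
inc [-0.06 -0.07  0.15] [ 0.004 -0.002 -0.001] dist 0.2 deg 0.0
```

View pics/s14.png

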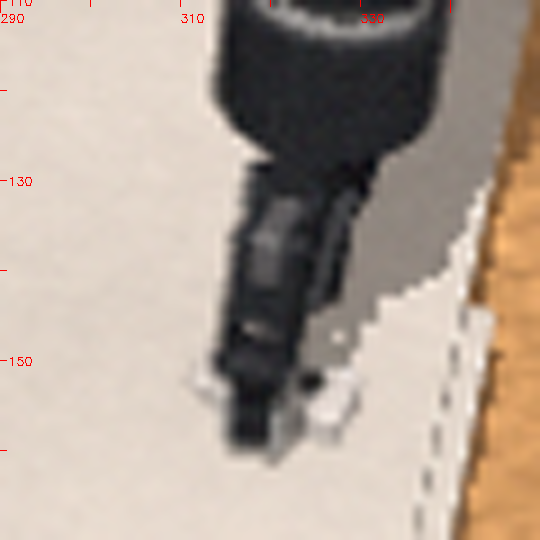

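View pics/t14.png

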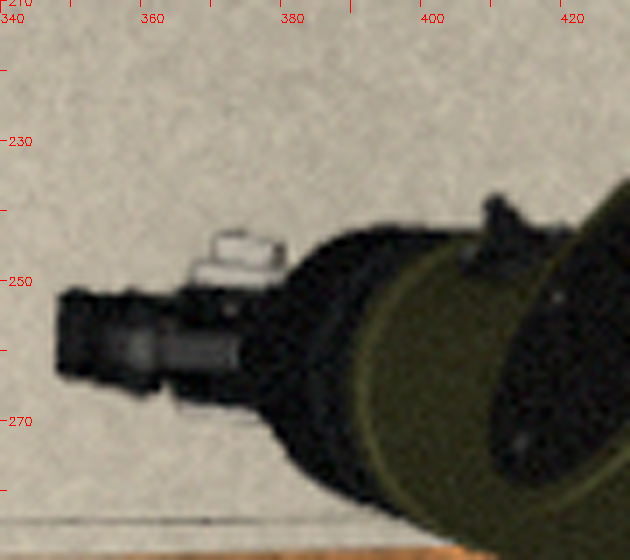

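The finger crosses the middle of the bar: in the side view the tongue shows at (312,152) and the rear at (327,156). I'm closing the gripper and lifting.

Emit:
send_rows --increments "0 0 0.12 0 0 0 1; 0 0 0.12 0 0 0 1; 0 0 0.12 0 0 0 1; 0 0 0.12 0 0 0 1; 0 0 0.12 0 0 0 1; 0 0 0.12 0 0 0 1; 0 0 0.12 0 0 0 1; 0 0 0.12 0 0 0 1" --force 35

```text
time: 20.5
tool_pos: [0.459, -0.2198, 0.0603]
eef_rot: [3.136, -0.127, 0.001]
contact_force: [-1.2, 0.8, 5.6]
gripper_width: 0.0313
```

Emit:
send_rows --increments "0 0 -1 0 0 0 1; 0 0 -3 0 0 0 1; 0 0 -7 0 0 0 1; 0 0 -12 0 0 0 1; 0 0 -12 0 0 0 1; 0 0 -12 0 0 0 1"

```text
time: 21.25
tool_pos: [0.4586, -0.2192, 0.18]
eef_rot: [3.136, -0.127, 0.0]
contact_force: [-0.0, 0.0, -1.0]
gripper_width: 0.0315
```

Run:
```python
from plan import *
s=st(); 
c=cams.capture("side"); crop(c,280,70,70,65,9,"s15.png",1.5)
inc([.511,.053,.20],tool(np.pi/2-.035))
```

```text
t 21.25 p [ 0.4586 -0.2192  0.18  ] q [ 0.26  0.62  0.15  1.98 -0.17  0.55 -1.13] F [-0.  0. -1.] w 0.0315
inc [  3.06 -27.53  -2.14] [ 1.000e-03  3.000e-03 -1.617e+00] dist 27.8 deg 93.0
```

View pics/s15.png

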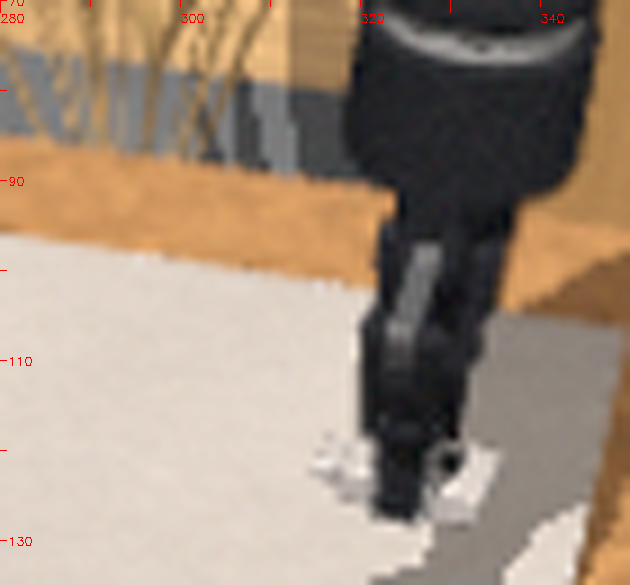

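The fob is held level. I'm carrying it over the case.

Emit:
send_rows --increments "0.3 -3 -2.1 0 0 -0.18 1; 0.7 -6 -2.1 0 0 -0.36 1; 1 -9 -2.1 0 0 -0.54 1; 1.3 -12 -2.1 0 0 -0.72 1; 1.7 -15 -2.1 0 0 -0.9 1; 2 -18 -2.1 0 0 -1.08 1; 2.4 -21 -2.1 0 0 -1.26 1; 2.8 -24 -2.1 0 0 -1.44 1; 3.1 -27.5 -2.1 0 0.003 -1.617 1; 3.1 -27.5 -2.1 0 0.003 -1.617 1; 3.1 -27.5 -2.1 0 0.003 -1.617 1; 3.1 -27.5 -2.1 0 0.003 -1.617 1"

```text
time: 22.8
tool_pos: [0.5116, 0.0507, 0.1996]
eef_rot: [2.261, 2.178, -0.002]
contact_force: [-0.2, 1.0, -0.2]
gripper_width: 0.0308
```

Run:
```python
from plan import *
s=st(); R=Ro.from_rotvec(s["eef_rot"])
inc([.511,.053,.1111],tool(np.pi/2-.035)); print(R.apply([0,0,1]))
c=cams.capture("side"); crop(c,240,110,90,95,6,"s16.png",1.5)
```

```text
t 22.8 p [0.5116 0.0507 0.1996] q [-0.03  0.6  -0.26  1.93  0.25  0.64 -0.48] F [-0.2  1.  -0.2] w 0.0308
inc [ 0.25 -0.07  8.85] [ 0.001  0.003 -0.002] dist 8.9 deg 0.0
[ 7.62737159e-04 -2.53859158e-03 -9.99996487e-01]
```

View pics/s16.png

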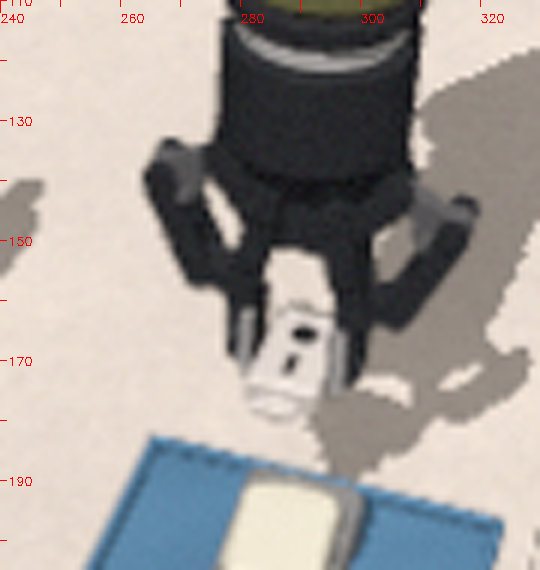

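The fob is level with its tongue towards +y, so I'm lowering it.

Emit:
send_rows --increments "0.2 -0.05 3 0 0.003 0 1; 0.25 -0.05 5.5 0 0.003 0 1; 0.25 -0.05 7.5 0 0.003 0 1; 0.25 -0.05 8.4 0 0.003 0 1; 0.25 -0.05 8.4 0 0.003 0 1"

```text
time: 23.48
tool_pos: [0.5117, 0.0542, 0.1159]
eef_rot: [2.26, 2.182, 0.003]
contact_force: [-0.1, -0.6, -0.5]
gripper_width: 0.031
```

Emit:
send_rows --increments "0 0 0.2 0 0 0 1; 0 0 0.4 0 0 0 1; 0 0 0.45 0 0 0 1; 0 0 0.45 0 0 0 1"

```text
time: 23.98
tool_pos: [0.512, 0.0546, 0.1118]
eef_rot: [2.259, 2.182, 0.005]
contact_force: [-0.6, 0.3, -0.9]
gripper_width: 0.0313
```

Run:
```python
from plan import *
s=st()
c=cams.capture("side"); crop(c,240,140,90,90,6,"s17.png",1.5)
```

```text
t 23.98 p [0.512  0.0546 0.1118] q [-0.08  0.74 -0.19  2.    0.31  0.42 -0.54] F [-0.6  0.3 -0.9] w 0.0313
```

View pics/s17.png

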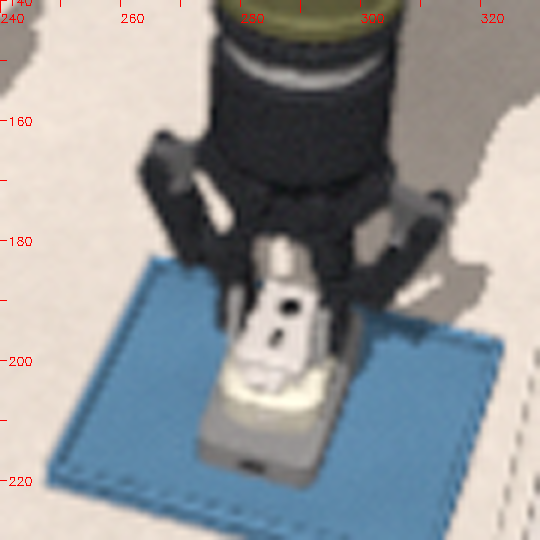

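There's no contact yet, so I'm feeling downwards in small steps.

Emit:
send_rows --increments "0 0 0.05 0 0 0 1; 0 0 0.1 0 0 0 1; 0 0 0.1 0 0 0 1"

```text
time: 24.4
tool_pos: [0.512, 0.0546, 0.1114]
eef_rot: [2.259, 2.182, 0.005]
contact_force: [-0.6, -1.0, 7.6]
gripper_width: 0.0312
```

Contact reads 7.6 N at z = 0.1114, as predicted. I'm releasing the fob and retreating.

Emit:
send_rows --increments "0 0 -0.03 0 0 0 0.5; 0 0 -0.03 0 0 0 0.3; 0 0 -0.03 0 0 0 0; 0 0 -0.03 0 0 0 -0.4; 0 0 -0.03 0 0 0 -0.7; 0 0 -0.03 0 0 0 -0.7; 0 0 -0.5 0 0 0 -0.7; 0 0 -1.5 0 0 0 -0.7; 0 0 -4 0 0 0 -0.8; 0 0 -8 0 0 0 -1; 0 0 -12 0 0 0 -1; 0 0 -12 0 0 0 -1"

```text
time: 25.9
tool_pos: [0.5137, 0.0549, 0.2342]
eef_rot: [2.257, 2.179, 0.014]
contact_force: [-0.1, 0.8, -0.5]
gripper_width: 0.0852
```

Emit:
send_rows --increments "-5 0 0 0 0 0 -1; -10 0 0 0 0 0 -1; -15 0 0 0 0 0 -1; -20 0 0 0 0 0 -1; -20 0 0 0 0 0 -1; -20 0 0 0 0 0 -1"

```text
time: 26.65
tool_pos: [0.5042, -0.1449, 0.2299]
eef_rot: [-2.259, -2.182, -0.004]
contact_force: [-0.4, 0.5, -0.3]
gripper_width: 0.0858
```

Run:
```python
from plan import *
s=st()
th=np.arctan(16/90); Rc=Ro.from_euler('z',np.pi/2-.035)*Ro.from_euler('y',th)*Ro.from_euler('z',np.pi)
q=rr(64,46,12); top=np.c_[q,.0207-q[:,0]*11.4/64]
P=[top@Rc.as_matrix().T+[.511,.0545,.0902]]
f=np.array([[-28,-16],[22,-16],[22,-9],[31,-9],[31,9],[22,9],[22,16],[-28,16]])/1e3
P+= [T(.512,.0566,np.pi/2-.035,np.c_[f,0*f[:,0]+.014],.111)]
for n,a in(("top",(215,205,80,70,9)),("side",(245,170,75,65,9))):
    c=cams.capture(n); crop(c,*a,f"18{n}.png",1.5); crop(c,*a,f"18o{n}.png",1.5,[proj(c,loop(v)) for v in P]); cv2.imwrite(f"pics/18full{n}.png",c["frame"])
```

```text
t 26.65 p [ 0.5042 -0.1449  0.2299] q [ 0.39  0.57 -0.31  1.87  0.24  0.74 -0.09] F [-0.4  0.5 -0.3] w 0.0858
```

View pics/18otop.png

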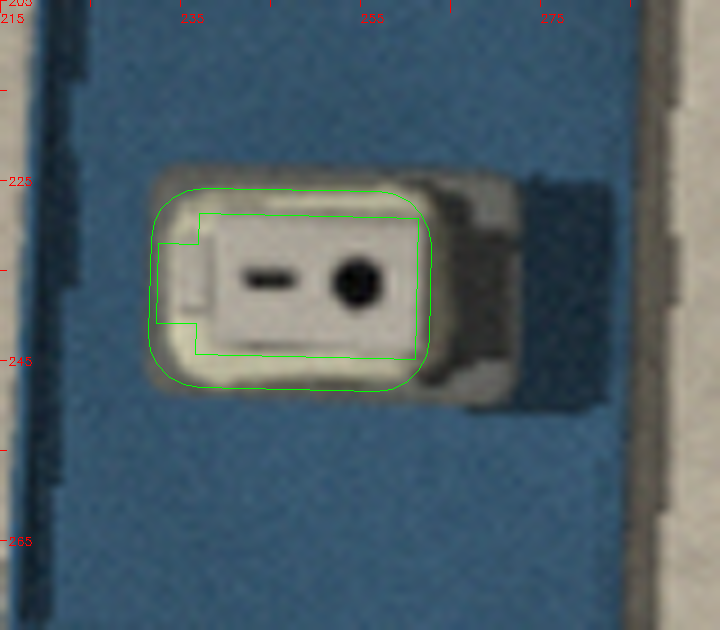

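View pics/18side.png

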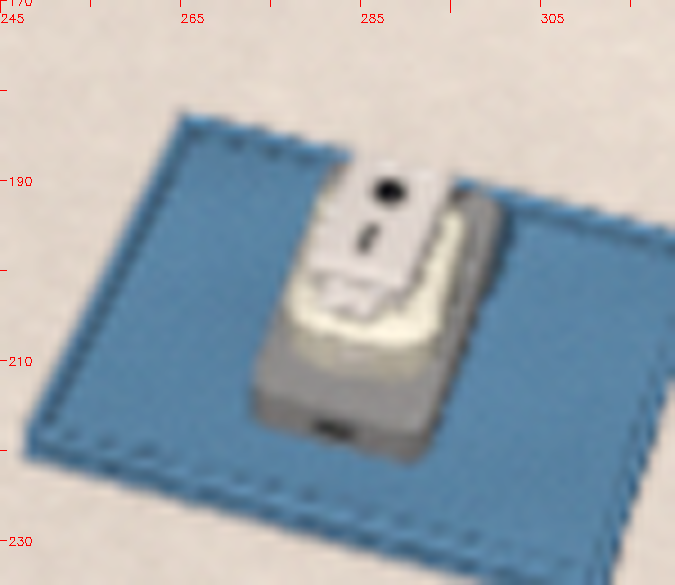

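View pics/18fulltop.png

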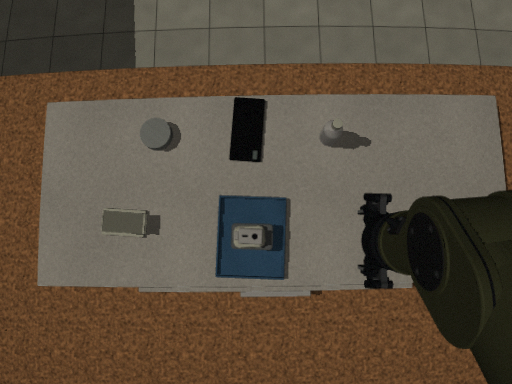

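The stack stands, with the bank, case and fob nested centrally at about (248,237) in the top view. The tin (156,133), phone (247,129) and bottle (333,130) are where they were. I'm handing in.

```bash
python3 -c "
from bench import robot
print(robot.hand_in())"
```

```text
the job is handed in; nothing more can be done
None
```

The three things are stacked in the tray and the job is handed in. Robot time was about 27 s when I handed in. The hand-in gives no verdict, so what follows rests on my own checks.

- **Power bank:** I gripped it at 35° on the stand, levelled it and set it underside down in the tray. The overlay puts it at (0.511, 0.049), the middle of the tray, flat to about 1 px.
- **Earbud case:** I set it on the bank with its thick end over the bank's thin end. It touched within 0.1 mm of the predicted height, and its top looks level. It sits about 3 to 6 mm off the bank's middle along its length, against a limit of 26 mm.
- **Key fob:** I laid it on the case, and it touched at the predicted height (z = 0.111). It looks flat and is about 3 to 5 mm off centre along the case, against a limit of 22 mm.

In the last pictures the gripper is clear of everything, and the phone, tin and bottle stand where they started.

- **Camera mismatch:** the side camera's overlays sat about 1 px off for everything, including the fixed tray. I put that down to calibration and measured mainly from the top camera.
- **Not measured:** I judged tilts and final contact only from the pictures and touch heights.

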